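Clear the die, turn a porcelain plaque on the sloping rest and seat it

ROBOT

A 6-joint arm with a two-finger parallel gripper is mounted at the origin on the work surface. World frame = base frame: x ahead of the robot, y to its left, z up, the work surface at z = 0. Lengths are in mm, angles in degrees, forces in N, time in s.
With the tool pointing down it reaches from about 300 to 850 mm from the base axis. Payload 4.2 kg.
Tool frame: the origin (TCP) lies midway between the tips of the shut fingers; the grasp point (between the pads) lies 19 mm behind it; z points along the fingers, y is the line along which they close (so a half turn about z gives the same grasp; the last joint's range is limited). The gripper opens to 91 mm and grips with 3 to 60 N. Pads are 32 mm wide; open, the fingers measure 118 mm over their backs; the gripper's body (76 mm by 178 mm) begins 60 mm behind the grasp point.
Start: joints at [-64.802, 18.312, 89.639, -0, 72.044, -1.146], TCP at [255.173, -515.296, 213.976] pointing down, gripper open.
Joint ranges: [-177.97, 177.97], [-48.28, 115.42], [12.27, 149.76], [-77.06, 257.06], [2.81, 150.46], [-146.56, 146.56]. Speed limits (degrees/s): [147.25, 147.25, 180, 180, 180, 180].

INTERFACE

Orientations are given as [roll, pitch, yaw] about the fixed x, y, z axes, in that order (R = Rz(yaw) Ry(pitch) Rx(roll)).
In Python, from workcell import env gives the robot as it stands.
- The arm moves only by the tool send_rows, never from a script. Its argument "steps" is a list that holds one entry, the list of rows, each a list of 5 numbers: the shift along the tool's x, y, z scaled (see below), then the turn about the tool's z scaled (see below), then the opening, from 0 (shut) to 1 (fully open). In form: [[[dx, dy, dz, yaw, fingers], ...]]. A call has 1 to 5 rows; each row shifts and turns the commanded pose from where the row before left it, along the tool's axes as they then stand; what a row does not reach is not made up. The controller multiplies each number of a shift by 0.04 m and each number of a turn by 0.12 rad. A row lasts 1/12 s, in which the tool goes at most 41.7 mm and 7.16 degrees, less where a joint would pass 70% of its speed; a pose out of reach is approached as far as the arm can. A call with a number of a shift or a turn outside -1 to 1 is refused whole. A call with a gripper value outside its range is refused whole. The fingers move at their own pace and stop on an object; "squeeze" is the grip in N (left out, the last holds). Time passes only in rows, so rows that do not move let the fingers close. It gives the time, the measured TCP pose, the force, the opening and the grip force at its end, in the units of the state.
- env.state(): the state, without advancing time (a new reading comes with each control period).
- env.grab_frame(name): name is "side" or "top"; returns a dict with "pixels" (384x512x3 uint8, red, green, blue), "depth" (384x512 float32, mm along the optical axis (not along the pixel's ray), 0 where there is no reading), "intrinsics" (3x3 intrinsics, pixels), "dist" ([k1, k2, p1, p2, k3] as OpenCV has them; the pictures are not rectified), "cam_to_world" (4x4, takes a point from camera to world coordinates). Camera axes: x right, y down, z forward; pixel columns grow to the right and rows downward; lengths in mm; the calibration is good to about 2 mm. A picture is of the moment at which its call begins.
- env.job_done(): hands the job in; it is judged then, once.
The state is a dict: "time_s": time; "qpos": joint angles; "qvel": joint speeds; "effort": joint torques, N m; "ee_pos": TCP position; "ee_rot": TCP orientation; "force": force on the tool from outside, world axes, zero at the start; "torque": the same for the moment, N m; "gripper_width": finger opening in mm; "gripper_force": force on a finger pad.
Only numpy, scipy, OpenCV 4.12 (cv2) and the standard library are available. Lean on these libraries where they do the work, as an engineer would, in place of code of your own. Each camera call takes 0.05 s, during which the arm holds its last target. There are 200 camera calls.

TASK

The wooden tamper is in the way: move it from the oblong die into the square die, standing flat on the cavity floor near its middle. Take the white oblong plaque out of the drying rack, stand it on end in the middle of the ledge of the sloping rest, leaning back with its flower face outwards, and let go; then take it again and lay it, without dropping or banging it, fully home in the oblong die, flower face up. Leave the square blank in the rack and everything else on the table where it is.

Things in the scene. Friction and masses are not known exactly. Their poses are not given: they have to be found in the camera images.
- plaque: White porcelain plaque, a plate 64 x 16 x 110 mm, about 0.2 kg, standing upright in one of the rack's two slots. Origin: centre of its lower 64 x 16 mm edge. x along its 64 mm width, y along its 16 mm thickness, out of the face that bears a pink five-petalled flower with a yellow middle; z along its 110 mm length (up while it stands in the rack).
- plaque_center (a point): The middle of the plaque's solid, 55 mm along its z from its origin, 8 mm below either face.
- rack: Plywood drying rack, 110 (x) x 134 (y) x 38 mm high. Origin: centre of its underside, z up. Two open-ended slots along x, 18.5 mm wide, centred at y = +30 and -30 mm, floor 12 mm above the table, between bars 38 mm high. The plaque stands in either slot, flower face to the rack's +y; the square blank in the other.
- square_blank: Terracotta-coloured square blank 90 x 16 x 90 mm standing in the rack's other slot; origin at the centre of its lower edge. A bystander.
- rest: Dark wooden sloping rest, all below 90 mm, on a foot 60 (x) x 120 (y) x 10 mm. Origin: centre of the foot's underside, z up. Slope 44 mm wide (x), 78 mm long, facing +y and up at 45 degrees, rising towards -y; it meets its ledge at y = +35, z = 30 mm; the ledge stands out 28 mm. The plaque overhangs it by 10 mm on both sides and 32 mm at the top, room for fingers.
- rest_seat (a point): Where the plaque's middle is when the plaque leans on the rest, standing on the ledge and central (74.5 mm above the table); axes as the rest's. The plaque's axes are then the rest's axes turned by +45 degrees about x.
- die_oblong: Fixed aluminium die block 96 (x) x 142 (y) x 22 mm high with an oblong cavity 68 (x) x 114 (y) mm, 12 mm deep, whose walls flare out by 3 mm over their upper 6 mm; floor grey, 10 mm above the table. Origin: centre of the underside, z up. Both long rims have a finger gap, 50 mm wide, in the middle, down to floor level. The plaque stands 4 mm proud when home.
- die_oblong_seat (a point): Centre of the oblong cavity's floor, axes as the die's. The plaque's middle is 8 mm above it when home.
- die_square: Fixed aluminium die block 122 x 122 x 22 mm with a square cavity 94 x 94 mm, 12 mm deep, floor 10 mm above the table; flare and finger gaps as on the other die. Origin: centre of the underside, z up.
- die_square_seat (a point): Centre of the square cavity's floor.
- tamper: Wooden tamper standing in the oblong die's cavity at the start: a plate 56 (x) x 80 (y) x 18 mm with a brass stem and a green round knob, 34 mm across, from 40 to 70 mm above its underside. Origin: centre of its underside, z up. 0.16 kg. It fits any way round in the square cavity that lets it lie flat.
- paint_jar: Pink paint jar, 60 mm across, 72 mm high, origin under its centre. A bystander.
- slip_tub: White open plastic tub, 90 mm across, 55 mm high, origin under its centre. A bystander.
- brush: Green-handled brush, 190 mm long, lying along its x. A bystander.
- flower_pink: Pink porcelain flower 72 mm across, 18 mm high, origin under its centre. A bystander.
- flower_peach: Peach porcelain flower 70 mm across, 18 mm high, origin under its centre. A bystander.
- flower_cream: Cream porcelain flower 68 mm across, 17 mm high, origin under its centre. A bystander.
- glaze_bottle: White glaze bottle with blue cap, 64 mm across, 150 mm high, origin under its centre. A bystander.
Not all that is in view belongs to the job. What is shaped like the plaque but blue or purple is not meant.

How it is judged:
By the outcome, as a careful person would: the job done as asked, in the order asked, and still so for the second after the job is handed in, with the robot touching nothing.
It also fails if it takes over 72 s, if anything falls off the work surface, if the arm or the gripper's body presses on something with over 40 N, if the wrist force passes 120 N, or if a joint passes its speed limit or range.

## Working session

There is one attempt and no reset: what is moved stays moved. The work goes in short steps, Python scripts to look and compute and a tool call to move; the robot and the scene stay as the last step left them, time stands still between calls to the robot, and variables do not carry over. Pictures are saved under pics/ and viewed, at most 10 in all, crops included, and the job is handed in when it is done.

Besides the shell and the picture viewer there is one more tool, called after "Emit:" by a JSON object that holds its "op" and its "data", one argument or row to a line. send_rows: Moves the arm, as the interface text tells. Shifts and turns lie within -1 to 1; 1 stands for 0.04 m of shift or 0.12 rad of turn. Its arguments: {"type":"object","properties":{"steps":{"type":"array"},"squeeze":{"type":"number"}},"required":["steps"]}

```bash
ls; mkdir -p pics; python3 - <<'E'
from workcell import env
import cv2,numpy as np
for n in("top","side"):
    f=env.grab_frame(n); np.savez(f"{n}0.npz",**f)
    cv2.imwrite(f"pics/{n}0.png",cv2.resize(f["pixels"][:,:,::-1],(800,600)))
    print(n,np.round(f["intrinsics"],1).tolist(),f["dist"],np.round(f["cam_to_world"],3).tolist())
print(env.state())
E
```

```text
pics
top [[495.1, 0.0, 252.6], [0.0, 495.1, 191.9], [0.0, 0.0, 1.0]] [0.04221089 0.         0.         0.         0.        ] [[-0.006, -0.986, 0.166, 310.795], [-1.0, 0.003, -0.018, -68.788], [0.018, -0.166, -0.986, 1629.757], [0.0, 0.0, 0.0, 1.0]]
side [[424.9, 0.0, 250.6], [0.0, 424.9, 191.3], [0.0, 0.0, 1.0]] [-0.06565756  0.          0.          0.          0.        ] [[-0.948, -0.241, 0.206, 338.071], [-0.317, 0.735, -0.599, 524.985], [-0.007, -0.634, -0.774, 881.378], [0.0, 0.0, 0.0, 1.0]]
{'time_s': 0.1, 'qpos': array([-6.48015750e+01,  1.83464289e+01,  8.96989038e+01,  1.37986820e-03,
        7.20444556e+01, -1.14563428e+00]), 'qvel': array([ 0.03380046, -0.09174721, -0.17087454,  0.03957107,  0.08260975,
        0.19081235]), 'effort': array([ 4.20868373e-04, -4.13333702e+01, -2.32509685e+01,  7.29173748e-02,
        4.22173133e-02, -5.98773067e-05]), 'ee_pos': array([ 254.97967742, -514.86912396,  213.22336192]), 'ee_rot': array([-1.79910256e+02, -3.10693830e-03,  2.63436304e+01]), 'force': array([-0.09767174,  0.27310241, -0.29780881]), 'torque': array([ 0.03938985,  0.04648287, -0.03903222]), 'gripper_force': 0.0, 'gripper_width': 91.22191201942945}
```

View pics/top0.png

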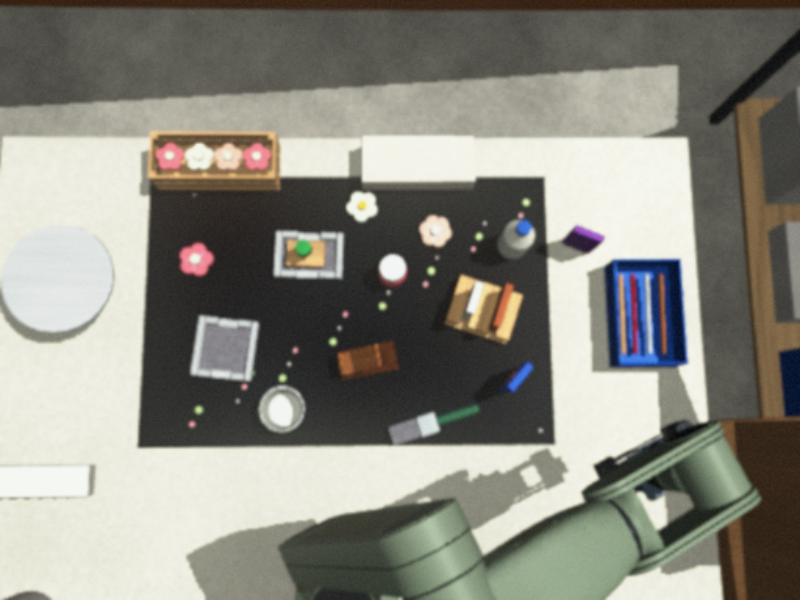

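View pics/side0.png

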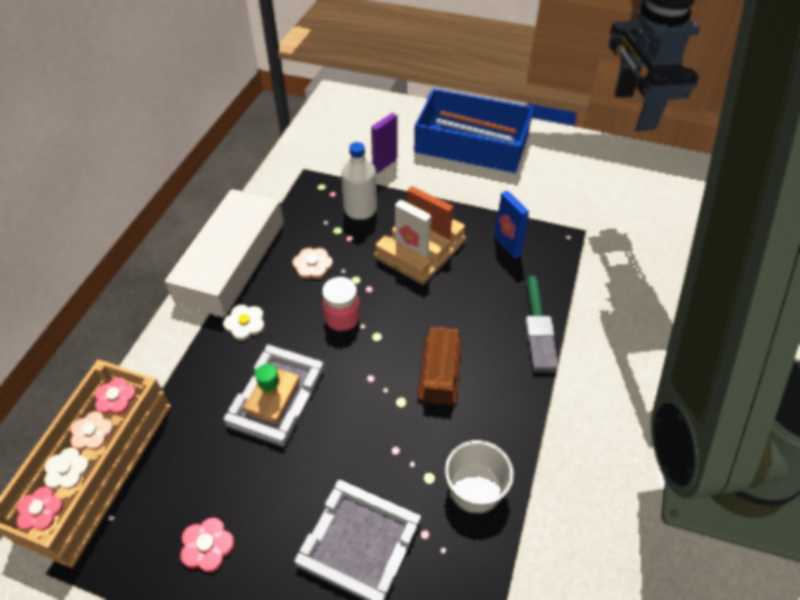

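```bash
cat > h.py <<'E'
import cv2,numpy as np
def cloud(f):
    K,D,T=f["intrinsics"],f["dist"],f["cam_to_world"]
    v,u=np.mgrid[0:384,0:512]
    n=cv2.undistortPoints(np.stack([u,v],-1).reshape(-1,1,2).astype(float),K,D).reshape(384,512,2)
    z=f["depth"].astype(float)
    p=np.dstack([n[...,0]*z,n[...,1]*z,z])@T[:3,:3].T+T[:3,3]
    p[z==0]=np.nan
    return p
def rect(P):
    c,s,a=cv2.minAreaRect(P[:,:2].astype(np.float32)); return np.round([*c,*s,a],1)
def hsv(f): return cv2.cvtColor(f["pixels"],cv2.COLOR_RGB2HSV)
E
python3 - <<'E'
from h import *
boxes={"top":dict(ob=(172,145,222,180),sq=(120,200,168,246),rest=(212,214,258,244),rack=(280,172,340,222)),
"side":dict(ob=(140,218,210,286),sq=(188,306,272,384),rest=(264,206,298,262),rack=(236,118,302,184))}
for n in boxes:
    f=dict(np.load(n+"0.npz")); P=cloud(f); H=hsv(f)
    for k,(a,b,c,d) in boxes[n].items():
        q=P[b:d,a:c].reshape(-1,3); h=H[b:d,a:c].reshape(-1,3)
        q_=q[~np.isnan(q[:,0])]
        print(n,k,"zhist",np.histogram(q_[:,2],bins=np.arange(-10,140,5))[0].tolist())
        for lo,hi in dict(ob=[(17,27),(32,44),(70,90)],sq=[(17,27),(5,14)],rest=[(5,20),(25,90),(80,95)],rack=[(30,45),(85,105),(108,130)])[k]:
            m=(q[:,2]>lo)&(q[:,2]<hi)
            if m.sum()>5: print("  ",lo,hi,m.sum(),rect(q[m]),np.round(np.median(q[m],0),1))
E
```

```text
top ob zhist [10, 116, 265, 236, 212, 186, 242, 249, 113, 15, 0, 0, 1, 2, 4, 8, 6, 27, 35, 16, 1, 0, 0, 0, 0, 0, 0, 0, 0]
   17 27 482 [682.2  84.7 142.6  96.8  88.5] [676.2 100.1  22.8]
   32 44 61 [682.7  73.7 111.4  54.3  88.4] [673.6  77.4  33.6]
   70 90 84 [684.3  90.9  30.8  29.9   7.2] [683.5  89.5  81.3]
top sq zhist [18, 193, 388, 484, 495, 268, 236, 113, 5, 0, 0, 0, 0, 0, 0, 0, 0, 0, 0, 0, 0, 0, 0, 0, 0, 0, 0, 0, 0]
   17 27 460 [482.9 255.1 123.4 124.3  83.2] [484.4 262.5  21.3]
   5 14 895 [484.4 258.4 156.6 148.3  89.9] [485.  257.1   9.6]
top rest zhist [21, 163, 379, 235, 125, 38, 8, 28, 38, 50, 48, 42, 35, 21, 18, 27, 26, 25, 31, 15, 1, 0, 0, 0, 0, 0, 0, 0, 0]
   5 20 398 [463.  -38.8 148.2  95.5  89.8] [457.1 -66.8   9. ]
   25 90 404 [455.9 -30.3  44.   99.6  10.7] [455.3 -28.6  49.6]
   80 95 47 [460.8 -56.6  41.5  16.8   7.9] [460.4 -60.6  83.9]
top rack zhist [49, 430, 755, 356, 72, 60, 17, 22, 127, 420, 280, 41, 10, 5, 8, 12, 7, 6, 13, 7, 14, 36, 82, 36, 8, 24, 55, 27, 0]
   30 45 827 [ 565.4 -284.2  135.3  101.3   71.2] [ 563.8 -283.4   38.5]
   85 105 139 [ 5
[... 676 characters left out ...]
3. ] [480.5 254.9  10. ]
side rest zhist [1, 304, 458, 275, 126, 0, 0, 9, 68, 64, 97, 99, 59, 52, 53, 58, 60, 52, 57, 2, 0, 0, 0, 0, 0, 0, 0, 0, 0]
   5 20 401 [462.5 -54.7  69.6 150.   10.9] [444.   -2.1   9. ]
   25 90 730 [452.  -25.   44.   88.1  11.1] [452.5 -30.1  52.3]
   80 95 59 [458.8 -59.   41.2  11.7   7.7] [457.3 -60.   82.1]
side rack zhist [4, 847, 1293, 105, 142, 73, 77, 81, 117, 456, 79, 50, 55, 48, 52, 52, 65, 85, 71, 77, 63, 90, 148, 36, 35, 34, 99, 1, 0]
   30 45 652 [ 597.7 -290.8  136.5  182.    75.2] [ 549.8 -249.3   37.3]
   85 105 378 [ 567.1 -286.2   80.5   92.2   69.2] [ 559.1 -303.9   97.8]
   108 130 183 [ 568.1 -255.8   20.1   63.6   71.8] [ 566.5 -252.5  120.3]
```

```bash
python3 - <<'E'
from h import *
def fr(o,yaw):
    a=np.radians(yaw);R=np.array([[np.cos(a),np.sin(a)],[-np.sin(a),np.cos(a)]]);return lambda p:np.c_[(p[:,:2]-o)@R.T,p[:,2]]
for n in("top","side"):
    f=dict(np.load(n+"0.npz")); P=cloud(f); H=hsv(f); q=P.reshape(-1,3);h=H.reshape(-1,3).astype(int)
    near=lambda x,y,r:np.hypot(q[:,0]-x,q[:,1]-y)<r
    # rest
    L=fr(np.array([454,-28]),10.8)(q); m=near(454,-28,80)&(L[:,2]>35)&(np.abs(L[:,0])<30)
    l=L[m]; s=l[(l[:,1]<15)&(l[:,1]>-35)]
    A=np.c_[s[:,0],s[:,1],np.ones(len(s))];c=np.linalg.lstsq(A,s[:,2],rcond=None)[0]
    print(n,"rest slope fit",c.round(3),"median y+z",np.median(s[:,1]+s[:,2]).round(1),"x pct",np.percentile(l[:,0],[1,99]).round(1),"y pct",np.percentile(l[:,1],[1,99]).round(1))
    # plaque top
    m=near(568,-256,60)&(q[:,2]>113)&(h[:,1]<90); print(" plaque top",m.sum(),rect(q[m]),q[m].mean(0).round(1))
    L=fr(np.array([568,-256]),-18.6)(q); m=near(568,-256,60)&(q[:,2]>50)&(np.abs(L[:,1])<22); l=L[m]
    print(" plaque x",np.percentile(l[:,0],[1,99]).round(1))
    w=m&(q[:,2]>55)&(q[:,2]<112)
    l=L[w];A=np.c_[l[:,0],l[:,2],np.ones(len(l))];print(" face y fit",np.linalg.lstsq(A,l[:,1],rcond=None)[0].round(3),np.median(l[:,1]),len(l))
    m=near(568,-256,60)&(q[:,2]>117); print(" top edge y pct",np.percentile(L[m][:,1],[2,50,98]).round(1))
    # tamper plate: orange-ish
    m=near(682,84,60)&(h[:,0]>8)&(h[:,0]<25)&(h[:,1]>110)&(h[:,2]>90)&(q[:,2]>20)&(q[:,2]<36); print(" tamper",m.sum(),rect(q[m]))
    m=near(682,90,25)&(h[:,0]>40)&(h[:,0]<80)&(h[:,1]>100)&(q[:,2]>65); print(" knob",m.sum(),rect(q[m]),q[m].mean(0).round(1))
    # rack bars by x,y limits
    L=fr(np.array([565,-284]),-18.8)(q); m=(np.abs(L[:,0])<75)&(np.abs(L[:,1])<85)&(L[:,2]>34)&(L[:,2]<44)&(h[:,0]>8)&(h[:,0]<28)&(h[:,1]>60);print(" rack",m.sum(),rect(q[m]))
E
```

```text
top rest slope fit [ 6.0000e-03 -1.0090e+00  5.2819e+01] median y+z 53.0 x pct [-20.3  22.7] y pct [-38.2  45.8]
 plaque top 109 [ 571.4 -254.6   15.7   63.5   70.7] [ 571.5 -254.3  122.3]
 plaque x [-29.1  34.1]
 face y fit [ 0.156 -0.044 12.562] 10.116373395862404 40
 top edge y pct [-5.2  2.2 10.1]
 tamper 180 [680.6  91.6  74.3  49.4  89.8]
 knob 79 [682.8  90.9  29.4  28.4  89.7] [681.2  90.   80.8]
 rack 693 [ 565.  -284.1  135.3  100.4   71.2]
side rest slope fit [-5.000e-03 -9.880e-01  5.047e+01] median y+z 50.3 x pct [-22.7  20.2] y pct [-35.   45.3]
 plaque top 150 [ 568.1 -255.8   20.1   63.6   71.8] [ 567.2 -253.3  120.1]
 plaque x [-31.6  31.6]
 face y fit [ 0.062 -0.027  9.668] 7.796547012841936 344
 top edge y pct [-8.   2.1  9.9]
 tamper 458 [680.2  89.7  79.8  53.2  86.7]
 knob 171 [680.2  91.2  29.8  31.8  48.6] [679.5  92.8  77.5]
 rack 524 [ 561.7 -283.7  137.6  100.8   71. ]
```

```bash
cat > plan.py <<'E'
import numpy as np,json
from workcell import env
def plan(wps,start=None,show=True):
    """wps: list of (x,y,z,yaw,finger,maxstep_mm). prints calls of 5 rows"""
    s=env.state()
    p=np.array(s["ee_pos"]) if start is None else np.array(start[:3],float)
    y=s["ee_rot"][2] if start is None else start[3]
    rows=[]
    for *t,ty,fg,ms in wps:
        t=np.array(t,float); dy=(ty-y+180)%360-180
        n=max(1,int(np.ceil(max(np.linalg.norm(t-p)/ms,abs(dy)/6.5))))
        for i in range(n):
            g=(t-p)/(n-i); dd=(ty-y+180)%360-180; a=np.radians(y)
            e=np.array([g[0]*np.cos(a)+g[1]*np.sin(a), g[0]*np.sin(a)-g[1]*np.cos(a), -g[2]])/40
            e=np.round(e,2); w=round(-np.radians(dd/(n-i))/.12,2)
            g=np.array([e[0]*np.cos(a)+e[1]*np.sin(a), e[0]*np.sin(a)-e[1]*np.cos(a), -e[2]])*40
            p=p+g; y-=np.degrees(w*.12)
            rows.append([*[float(k) for k in e],float(w),fg])
    for i in range(0,len(rows),5): print(json.dumps(rows[i:i+5]).replace(" ",""))
    print("end",p.round(1),round(y,1),"F",s["force"].round(1),"t",s["time_s"])
E
python3 - <<'E'
from plan import *
plan([(681.5,91,200,90,1,36)])
E
```

```text
[[0.78,-0.42,0.02,-0.44,1],[0.8,-0.38,0.02,-0.44,1],[0.81,-0.34,0.02,-0.44,1],[0.83,-0.29,0.02,-0.44,1],[0.85,-0.25,0.01,-0.44,1]]
[[0.86,-0.2,0.02,-0.44,1],[0.87,-0.16,0.01,-0.44,1],[0.87,-0.11,0.02,-0.44,1],[0.88,-0.07,0.01,-0.44,1],[0.88,-0.02,0.02,-0.44,1]]
[[0.88,0.03,0.01,-0.44,1],[0.88,0.07,0.02,-0.44,1],[0.87,0.12,0.01,-0.44,1],[0.87,0.16,0.02,-0.44,1],[0.86,0.21,0.01,-0.44,1]]
[[0.84,0.26,0.02,-0.44,1],[0.83,0.3,0.01,-0.44,1],[0.81,0.34,0.02,-0.44,1],[0.79,0.39,0.01,-0.45,1],[0.77,0.43,0.02,-0.44,1]]
[[0.75,0.46,0.01,-0.45,1]]
end [681.3  90.8 200. ] 90.0 F [-0.1  0.3 -0.3] t 0.1
```

Emit:
{"op": "send_rows", "data": {
  "steps": [
    [[0.78,-0.42,0.02,-0.44,1],[0.8,-0.38,0.02,-0.44,1],[0.81,-0.34,0.02,-0.44,1],[0.83,-0.29,0.02,-0.44,1],[0.85,-0.25,0.01,-0.44,1]]
  ]
}}

```text
time_s: 0.52
ee_pos: [357.3, -369.4, 209.9]
ee_rot: [-180.0, -0.0, 41.6]
force: [1.3, -0.1, -0.1]
gripper_width: 91.5
gripper_force: 0.0
```

Emit:
{"op": "send_rows", "data": {
  "steps": [
    [[0.86,-0.2,0.02,-0.44,1],[0.87,-0.16,0.01,-0.44,1],[0.87,-0.11,0.02,-0.44,1],[0.88,-0.07,0.01,-0.44,1],[0.88,-0.02,0.02,-0.44,1]]
  ]
}}

```text
time_s: 0.93
ee_pos: [458.9, -225.1, 206.9]
ee_rot: [-180.0, 0.0, 56.7]
force: [0.3, -0.1, 0.7]
gripper_width: 91.2
gripper_force: 0.0
```

Emit:
{"op": "send_rows", "data": {
  "steps": [
    [[0.88,0.03,0.01,-0.44,1],[0.88,0.07,0.02,-0.44,1],[0.87,0.12,0.01,-0.44,1],[0.87,0.16,0.02,-0.44,1],[0.86,0.21,0.01,-0.44,1]]
  ]
}}

```text
time_s: 1.35
ee_pos: [560.2, -80.7, 203.9]
ee_rot: [-180.0, 0.0, 71.9]
force: [-0.9, -1.2, 0.2]
gripper_width: 91.4
gripper_force: 0.0
```

Emit:
{"op": "send_rows", "data": {
  "steps": [
    [[0.84,0.26,0.02,-0.44,1],[0.83,0.3,0.01,-0.44,1],[0.81,0.34,0.02,-0.44,1],[0.79,0.39,0.01,-0.45,1],[0.77,0.43,0.02,-0.44,1]]
  ]
}}

```text
time_s: 1.77
ee_pos: [662.0, 63.1, 200.6]
ee_rot: [-179.9, 0.0, 87.1]
force: [0.5, -0.1, -0.7]
gripper_width: 91.3
gripper_force: 0.0
```

Emit:
{"op": "send_rows", "data": {
  "steps": [
    [[0.75,0.46,0.01,-0.45,1],[0,0,0,0,0.7]]
  ]
}}

```text
time_s: 1.93
ee_pos: [684.0, 96.0, 198.9]
ee_rot: [180.0, -0.2, 90.4]
force: [-0.7, -0.6, 0.3]
gripper_width: 86.9
gripper_force: 0.0
```

```bash
python3 - <<'E'
from plan import *
plan([(681.5,91,130,90,.7,36),(681.5,91,48,90,.7,28)])
s=env.state();print(s["ee_pos"],s["ee_rot"],s["gripper_width"])
E
```

```text
[[-0.06,-0.03,0.86,0.03,0.7],[-0.07,-0.03,0.86,0.02,0.7],[0.0,-0.0,0.68,0.0,0.7],[0.0,-0.0,0.69,0.0,0.7],[0.0,-0.0,0.68,0.0,0.7]]
end [681.6  90.8  48.1] 90.0 F [-0.7 -0.6  0.3] t 1.9333
[683.97814659  96.04071694 198.87027357] [ 1.79961462e+02 -1.63457244e-01  9.03572366e+01] 86.91584120342822
```

Emit:
{"op": "send_rows", "data": {
  "steps": [
    [[0,0,0.85,0,0.7],[0,0,0.85,0,0.7],[0,0,0.5,0,0.7],[0,0,0,0,0.7],[0,0,0,0,0.7]]
  ]
}}

```text
time_s: 2.35
ee_pos: [680.7, 90.1, 111.5]
ee_rot: [-179.8, 0.0, 90.0]
force: [0.9, 0.5, 0.6]
gripper_width: 63.7
gripper_force: 0.0
```

```bash
python3 - <<'E'
from plan import *
plan([(681.5,91,48,90,.7,28)])
s=env.state();print(s["ee_pos"],s["ee_rot"],s["gripper_width"])
E
```

```text
[[0.01,0.01,0.53,-0.0,0.7],[0.01,0.01,0.53,-0.0,0.7],[0.0,0.0,0.53,-0.0,0.7]]
end [681.5  90.9  47.9] 90.0 F [0.9 0.5 0.6] t 2.35
[680.67147137  90.05907721 111.54633877] [-1.79823482e+02  2.93166437e-02  8.99958929e+01] 63.740841305292676
```

Emit:
{"op": "send_rows", "data": {
  "steps": [
    [[0.02,0.02,0.53,0,0.7],[0.02,0.02,0.53,0,0.7],[0,0,0.53,0,0.7],[0,0,0,0,0.7],[0,0,0,0,0]]
  ],
  "squeeze": 20
}}

```text
time_s: 2.77
ee_pos: [683.7, 91.8, 50.3]
ee_rot: [179.9, -0.0, 90.0]
force: [-0.6, -0.6, 0.6]
gripper_width: 59.9
gripper_force: 0.0
```

Emit:
{"op": "send_rows", "data": {
  "steps": [
    [[0,0,0,0,0],[0,0,0,0,0],[0,0,0,0,0],[0,0,0,0,0],[0,0,0,0,0]]
  ]
}}

```text
time_s: 3.18
ee_pos: [683.7, 92.0, 50.6]
ee_rot: [179.9, -0.0, 90.0]
force: [-1.3, 0.1, 4.3]
gripper_width: 33.3
gripper_force: 20.0
```

Emit:
{"op": "send_rows", "data": {
  "steps": [
    [[0,0,-0.2,0,0],[0,0,-0.4,0,0],[0,0,-0.5,0,0],[0,0,-0.5,0,0],[0,0,0,0,0]]
  ]
}}

```text
time_s: 3.6
ee_pos: [685.6, 92.3, 117.8]
ee_rot: [179.5, -0.1, 90.0]
force: [0.8, 0.6, -0.5]
gripper_width: 33.5
gripper_force: 20.0
```

```bash
python3 - <<'E'
from plan import *
from h import *
s=env.state();print(s["ee_pos"],s["ee_rot"],s["gripper_width"],s["gripper_force"])
for n in("top","side"):
    f=env.grab_frame(n);P=cloud(f);q=P.reshape(-1,3);h=hsv(f).reshape(-1,3)
    m=(np.hypot(q[:,0]-682,q[:,1]-91)<60)&(h[:,0]>8)&(h[:,0]<25)&(h[:,1]>110)&(q[:,2]>60)&(q[:,2]<120)
    if m.sum()>5: print(n,m.sum(),rect(q[m]),np.median(q[m],0))
plan([(482.5,254.5,116,85,0,24)])
E
```

```text
[685.62612913  92.30245545 117.77575257] [ 1.79533768e+02 -5.07336389e-02  9.00116122e+01] 33.508376657889556 19.9947988986969
side 497 [682.7  94.4  73.   56.6  87.4] [677.05728792 109.37056193  91.80621526]
[[0.37,-0.46,-0.01,0.07,0],[0.37,-0.46,-0.01,0.07,0],[0.36,-0.46,-0.0,0.07,0],[0.36,-0.46,-0.01,0.06,0],[0.35,-0.47,-0.0,0.07,0]]
[[0.35,-0.47,-0.01,0.06,0],[0.35,-0.47,-0.0,0.07,0],[0.34,-0.48,-0.01,0.06,0],[0.34,-0.48,-0.0,0.07,0],[0.34,-0.48,-0.01,0.06,0]]
[[0.33,-0.48,-0.0,0.07,0]]
end [482.7 254.6 115.9] 85.0 F [ 0.3 -0.2 -1.8] t 3.7
```

Emit:
{"op": "send_rows", "data": {
  "steps": [
    [[0.37,-0.46,0,0.07,0],[0.37,-0.46,0,0.07,0],[0.36,-0.46,0,0.07,0],[0.36,-0.46,0,0.06,0],[0.35,-0.47,0,0.07,0]]
  ]
}}

```text
time_s: 4.12
ee_pos: [589.7, 166.1, 111.0]
ee_rot: [-179.8, 0.1, 87.6]
force: [0.3, -1.3, -0.6]
gripper_width: 33.3
gripper_force: 20.0
```

Emit:
{"op": "send_rows", "data": {
  "steps": [
    [[0.35,-0.47,0,0.06,0],[0.35,-0.47,0,0.07,0],[0.34,-0.48,0,0.06,0],[0.34,-0.48,0,0.07,0],[0.34,-0.48,0,0.06,0]]
  ]
}}

```text
time_s: 4.53
ee_pos: [498.5, 239.9, 111.3]
ee_rot: [-179.8, 0.1, 85.4]
force: [0.7, -0.7, -1.5]
gripper_width: 33.8
gripper_force: 20.0
```

Emit:
{"op": "send_rows", "data": {
  "steps": [
    [[0.33,-0.48,0,0.07,0],[0,0,0,0,0],[0,0,0,0,0],[0,0,0,0,0]]
  ]
}}

```text
time_s: 4.87
ee_pos: [482.4, 254.2, 112.2]
ee_rot: [-179.9, 0.1, 85.0]
force: [0.3, -0.6, -1.8]
gripper_width: 33.4
gripper_force: 20.0
```

```bash
python3 - <<'E'
from plan import *
from h import *
s=env.state();print(s["ee_pos"],s["ee_rot"],s["gripper_width"],s["gripper_force"])
for n in("top","side"):
    f=env.grab_frame(n);P=cloud(f);q=P.reshape(-1,3);h=hsv(f).reshape(-1,3)
    m=(np.hypot(q[:,0]-482,q[:,1]-254)<60)&(h[:,0]>8)&(h[:,0]<25)&(h[:,1]>110)&(q[:,2]>50)&(q[:,2]<120)
    if m.sum()>5: print(n,m.sum(),rect(q[m]),np.median(q[m],0))
plan([(482.5,254.5,56,85,0,24),(482.5,254.5,51,85,0,2)])
E
```

```text
[482.43144919 254.1710496  112.18872747] [-1.79946163e+02  7.08165956e-02  8.50217094e+01] 33.43674675564221 19.99484360218048
top 107 [478.8 228.   30.2  49.2  83.5] [485.9516927  227.60749949  90.77929113]
side 570 [481.3 260.7  61.7  53.4  83.3] [480.46559859 275.59661012  89.59013819]
[[0.0,-0.01,0.47,-0.0,0],[0.01,-0.0,0.47,-0.0,0],[0.0,-0.01,0.47,-0.01,0],[0.0,0.0,0.04,0.0,0],[0.0,0.0,0.04,0.0,0]]
[[0.0,0.0,0.05,0.0,0]]
end [482.3 254.4  50.9] 85.0 F [ 0.3  0.1 -1.6] t 4.9667
```

Emit:
{"op": "send_rows", "data": {
  "steps": [
    [[0,0,0.47,0,0],[0,0,0.47,0,0],[0,0,0.4,0,0],[0,0,0.08,0,0],[0,0,0.05,0,0]]
  ]
}}

```text
time_s: 5.38
ee_pos: [482.6, 253.8, 53.4]
ee_rot: [-179.9, 0.1, 84.9]
force: [-0.3, -1.4, -0.4]
gripper_width: 33.8
gripper_force: 20.0
```

Emit:
{"op": "send_rows", "data": {
  "steps": [
    [[0,0,0.05,0,0],[0,0,0.03,0,0],[0,0,0,0,0]]
  ]
}}

```text
time_s: 5.63
ee_pos: [483.2, 254.7, 51.7]
ee_rot: [179.9, -0.0, 85.0]
force: [0.0, 0.0, -1.7]
gripper_width: 33.6
gripper_force: 20.0
```

Emit:
{"op": "send_rows", "data": {
  "steps": [
    [[0,0,0.03,0,0],[0,0,0.03,0,0],[0,0,0,0,0]]
  ]
}}

```text
time_s: 5.88
ee_pos: [483.2, 254.9, 50.5]
ee_rot: [179.9, -0.1, 85.0]
force: [-1.5, -1.2, 7.7]
gripper_width: 33.7
gripper_force: 20.0
```

Emit:
{"op": "send_rows", "data": {
  "steps": [
    [[0,0,0.02,0,0],[0,0,0.02,0,0],[0,0,0,0,0]]
  ]
}}

```text
time_s: 6.13
ee_pos: [483.2, 254.9, 50.4]
ee_rot: [179.9, -0.1, 85.0]
force: [-4.0, -2.8, 17.8]
gripper_width: 33.8
gripper_force: 20.0
```

Seated on the floor. Release, lift and go to the rack.

Emit:
{"op": "send_rows", "data": {
  "steps": [
    [[0,0,-0.03,0,0.5],[0,0,0,0,0.7],[0,0,0,0,0.7],[0,0,0,0,1],[0,0,-0.5,0,1]]
  ]
}}

```text
time_s: 6.55
ee_pos: [480.0, 253.3, 65.2]
ee_rot: [-179.6, 0.3, 85.0]
force: [0.5, -0.1, 0.2]
gripper_width: 63.9
gripper_force: 0.0
```

Emit:
{"op": "send_rows", "data": {
  "steps": [
    [[0,0,-0.9,0,1],[0,0,-0.9,0,1],[0,0,-0.9,0,1],[0,0,-0.5,0,1],[0,0,0,0,1]]
  ]
}}

```text
time_s: 6.97
ee_pos: [485.3, 255.9, 201.3]
ee_rot: [179.5, -0.3, 85.0]
force: [0.7, 0.0, 0.2]
gripper_width: 91.1
gripper_force: 0.0
```

```bash
python3 - <<'E'
from plan import *
s=env.state();print(s["ee_pos"],s["gripper_width"])
plan([(569.5,-255.2,200,71.3,1,36)])
E
```

```text
[485.2535921  255.94959029 201.34876468] 91.13468374626673
[[-0.84,0.21,0.0,0.13,1],[-0.83,0.23,0.0,0.13,1],[-0.83,0.24,0.0,0.13,1],[-0.83,0.25,0.0,0.13,1],[-0.82,0.27,0.0,0.13,1]]
[[-0.82,0.28,0.0,0.13,1],[-0.81,0.29,0.0,0.13,1],[-0.81,0.3,0.0,0.14,1],[-0.8,0.32,0.0,0.13,1],[-0.8,0.33,0.01,0.14,1]]
[[-0.79,0.34,0.0,0.13,1],[-0.79,0.36,0.01,0.14,1],[-0.78,0.37,0.0,0.13,1],[-0.77,0.38,0.01,0.14,1],[-0.77,0.4,0.0,0.13,1]]
end [ 569.6 -255.4  200.1] 71.3 F [0.7 0.  0.2] t 6.9667
```

Emit:
{"op": "send_rows", "data": {
  "steps": [
    [[-0.84,0.21,0,0.13,1],[-0.83,0.23,0,0.13,1],[-0.83,0.24,0,0.13,1],[-0.83,0.25,0,0.13,1],[-0.82,0.27,0,0.13,1]]
  ]
}}

```text
time_s: 7.38
ee_pos: [509.9, 82.5, 194.9]
ee_rot: [-179.9, 0.0, 80.5]
force: [1.1, -0.7, 0.0]
gripper_width: 91.1
gripper_force: 0.0
```

Emit:
{"op": "send_rows", "data": {
  "steps": [
    [[-0.82,0.28,0,0.13,1],[-0.81,0.29,0,0.13,1],[-0.81,0.3,0,0.14,1],[-0.8,0.32,0,0.13,1],[-0.8,0.33,0.01,0.14,1]]
  ]
}}

```text
time_s: 7.8
ee_pos: [538.0, -88.0, 194.5]
ee_rot: [-179.9, 0.0, 75.9]
force: [-0.0, -0.2, -0.5]
gripper_width: 91.0
gripper_force: 0.0
```

Emit:
{"op": "send_rows", "data": {
  "steps": [
    [[-0.79,0.34,0,0.13,1],[-0.79,0.36,0.01,0.14,1],[-0.78,0.37,0,0.13,1],[-0.77,0.38,0.01,0.14,1],[-0.77,0.4,0,0.13,1]]
  ]
}}

```text
time_s: 8.22
ee_pos: [566.3, -258.2, 193.3]
ee_rot: [-179.8, -0.0, 71.3]
force: [0.6, -0.3, -0.6]
gripper_width: 91.4
gripper_force: 0.0
```

Emit:
{"op": "send_rows", "data": {
  "steps": [
    [[0,0,0,0,1],[0,0,0,0,1],[0,0,0,0,1]]
  ]
}}

```text
time_s: 8.47
ee_pos: [566.3, -256.2, 193.7]
ee_rot: [-179.8, -0.0, 71.3]
force: [-0.1, -0.9, -0.1]
gripper_width: 91.2
gripper_force: 0.0
```

```bash
python3 - <<'E'
from plan import *
from h import *
s=env.state();print(s["ee_pos"],s["ee_rot"])
f=env.grab_frame("side");P=cloud(f);q=P.reshape(-1,3);h=hsv(f).reshape(-1,3)
m=(np.hypot(q[:,0]-482,q[:,1]-254)<60)&(h[:,0]>8)&(h[:,0]<25)&(h[:,1]>110)&(q[:,2]>20)&(q[:,2]<40)
print(m.sum(),rect(q[m]),np.median(q[m],0))
f=env.grab_frame("top");cv2.imwrite("pics/t1.png",cv2.resize(f["pixels"][100:300,80:380,::-1],(750,500)))
plan([(569.5,-255.2,145,71.3,1,24),(569.5,-255.2,70,71.3,1,24)])
E
```

```text
[ 566.28698645 -256.21197688  193.69093172] [-1.79838595e+02 -4.52712547e-02  7.12924734e+01]
655 [481.8 252.6  79.7  55.3  83.5] [478.19075913 270.39601648  27.78325221]
[[0.01,0.02,0.41,0.0,1],[0.01,0.02,0.41,0.01,1],[0.01,0.03,0.42,0.0,1],[-0.0,-0.0,0.47,0.0,1],[-0.0,-0.0,0.47,0.0,1]]
[[-0.0,-0.0,0.47,0.0,1],[-0.0,-0.0,0.46,0.0,1]]
end [ 569.7 -255.2   70.2] 71.3 F [0.6 0.3 0.6] t 8.5667
```

View pics/t1.png

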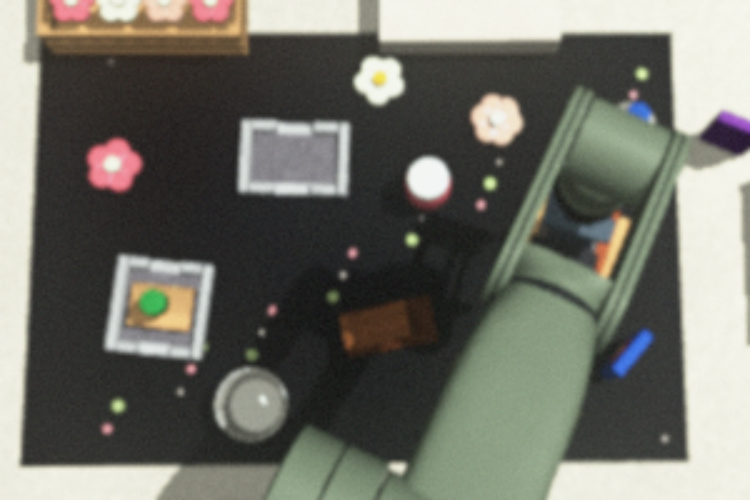

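```bash
python3 - <<'E'
from h import *
for n in("top","side"):
    f=dict(np.load(n+"0.npz"));q=cloud(f).reshape(-1,3);h=hsv(f).reshape(-1,3)
    m=(np.abs(q[:,0]-660)<90)&(np.abs(q[:,1]+345)<70)&(q[:,2]>100)&(h[:,0]>100)&(h[:,0]<125)&(h[:,1]>120);print(n,m.sum(),q[m].mean(0))
E
```

```text
top 64 [ 705.55463036 -350.87497283  150.69378317]
side 66 [ 701.21744624 -348.63402427  147.67245296]
```

Emit:
{"op": "send_rows", "data": {
  "steps": [
    [[0.02,0.06,0.41,0,1],[0.02,0.05,0.41,0,1],[0,0,0.3,0,1],[0,0,0,0,1],[0,0,0,0,1]]
  ]
}}

```text
time_s: 8.98
ee_pos: [571.4, -255.4, 150.1]
ee_rot: [-179.9, -0.0, 71.4]
force: [0.7, 0.3, -0.0]
gripper_width: 91.2
gripper_force: 0.0
```

Emit:
{"op": "send_rows", "data": {
  "steps": [
    [[0,-0.02,0.5,0,1],[0,-0.02,0.5,0,1],[0,0,0.5,0,1],[0,0,0.47,0,1],[0,0,0,0,1]]
  ]
}}

```text
time_s: 9.4
ee_pos: [568.4, -254.8, 69.2]
ee_rot: [-179.7, -0.0, 71.4]
force: [-0.3, -0.0, 0.1]
gripper_width: 91.3
gripper_force: 0.0
```

Emit:
{"op": "send_rows", "data": {
  "steps": [
    [[0,0,0,0,0.8],[0,0,0,0,0.6],[0,0,0,0,0.6],[0,0,0,0,0.6],[0,0,0,0,0.6]]
  ],
  "squeeze": 8
}}

```text
time_s: 9.82
ee_pos: [570.6, -256.4, 72.9]
ee_rot: [179.9, 0.0, 71.3]
force: [-0.8, 0.7, 3.6]
gripper_width: 63.9
gripper_force: 8.0
```

Emit:
{"op": "send_rows", "data": {
  "steps": [
    [[0,0,-0.1,0,0.6],[0,0,-0.2,0,0.6],[0,0,-0.3,0,0.6],[0,0,-0.4,0,0.6],[0,0,-0.5,0,0.6]]
  ],
  "squeeze": 12
}}

```text
time_s: 10.23
ee_pos: [569.2, -255.8, 131.4]
ee_rot: [-179.8, -0.0, 71.3]
force: [0.5, -0.5, -2.2]
gripper_width: 63.9
gripper_force: 12.0
```

Emit:
{"op": "send_rows", "data": {
  "steps": [
    [[0,0,-0.5,0,0.6],[0,0,-0.5,0,0.6],[0,0,-0.3,0,0.6],[0,0,0,0,0.6],[0,0,0,0,0.6]]
  ]
}}

```text
time_s: 10.65
ee_pos: [570.2, -256.2, 184.2]
ee_rot: [179.9, 0.0, 71.3]
force: [0.1, -1.2, -2.9]
gripper_width: 64.2
gripper_force: 12.0
```

```bash
python3 - <<'E'
from plan import *
from h import *
s=env.state();print(s["ee_pos"],s["ee_rot"],s["gripper_width"],s["force"])
f=env.grab_frame("side");np.savez("s2.npz",**f);P=cloud(f);q=P.reshape(-1,3);h=hsv(f).reshape(-1,3)
a=np.radians(-18.7);d=q[:,:2]-s["ee_pos"][:2]
X=d@[np.cos(a),np.sin(a)];Y=d@[-np.sin(a),np.cos(a)]
m=(abs(X)<30)&(abs(Y)<40)&(q[:,2]>90)&(q[:,2]<175)
print(m.sum(),np.percentile(q[m][:,2],[1,99]))
A=np.c_[X[m],q[m][:,2],np.ones(m.sum())];print(np.linalg.lstsq(A,Y[m],rcond=None)[0],np.percentile(Y[m],[5,50,95]))
u=np.array([-np.sin(np.radians(10.9)),np.cos(np.radians(10.9))]);t=np.array([456.5,-41.2])+35*u;print(t)
plan([(*t,s["ee_pos"][2],100.9,.6,26)])
E
```

```text
[ 570.20165755 -256.17472081  184.1503794 ] [1.79929242e+02 8.55191495e-03 7.13076654e+01] 64.16075723216261 [ 0.06604784 -1.23862963 -2.89914892]
279 [124.24732671 174.11514566]
[-2.00452455e-03  2.20316807e-02  3.86161940e+00] [4.92610281 7.14054616 9.27279413]
[449.8816595   -6.83144506]
[[0.45,-0.44,-0.0,-0.39,0.6],[0.47,-0.42,-0.0,-0.39,0.6],[0.49,-0.39,-0.0,-0.39,0.6],[0.51,-0.37,-0.0,-0.39,0.6],[0.52,-0.35,-0.0,-0.39,0.6]]
[[0.54,-0.32,-0.0,-0.39,0.6],[0.55,-0.3,-0.01,-0.39,0.6],[0.57,-0.27,-0.0,-0.39,0.6],[0.58,-0.25,-0.01,-0.39,0.6],[0.59,-0.22,-0.0,-0.4,0.6]]
[[0.59,-0.19,-0.01,-0.39,0.6]]
end [449.7  -6.9 184.2] 100.9 F [-0.4  0.6 -2.9] t 10.7
```

Emit:
{"op": "send_rows", "data": {
  "steps": [
    [[0.45,-0.44,0,-0.39,0.6],[0.47,-0.42,0,-0.39,0.6],[0.49,-0.39,0,-0.39,0.6],[0.51,-0.37,0,-0.39,0.6],[0.52,-0.35,0,-0.39,0.6]]
  ]
}}

```text
time_s: 11.12
ee_pos: [514.2, -141.5, 181.9]
ee_rot: [-179.8, -0.0, 84.8]
force: [0.7, 0.2, -2.6]
gripper_width: 63.5
gripper_force: 12.0
```

Emit:
{"op": "send_rows", "data": {
  "steps": [
    [[0.54,-0.32,0,-0.39,0.6],[0.55,-0.3,0,-0.39,0.6],[0.57,-0.27,0,-0.39,0.6],[0.58,-0.25,0,-0.39,0.6],[0.59,-0.22,0,-0.4,0.6]]
  ]
}}

```text
time_s: 11.53
ee_pos: [459.4, -28.4, 182.2]
ee_rot: [-179.8, -0.0, 98.3]
force: [0.7, 0.0, -2.1]
gripper_width: 64.0
gripper_force: 12.0
```

Emit:
{"op": "send_rows", "data": {
  "steps": [
    [[0.59,-0.19,0,-0.39,0.6],[0,0,0,0,0.6],[0,0,0,0,0.6],[0,0,0,0,0.6],[0,0,0,0,0.6]]
  ]
}}

```text
time_s: 11.95
ee_pos: [450.5, -7.7, 183.1]
ee_rot: [-180.0, 0.0, 100.8]
force: [-0.1, -0.3, -2.5]
gripper_width: 63.9
gripper_force: 12.0
```

```bash
cat > look.py <<'E'
from plan import *
from h import *
def look(o,yaw,xw=22,yl=(-75,75),zl=(60,300),n="side",face=True):
    s=env.state();f=env.grab_frame(n);q=cloud(f).reshape(-1,3);h=hsv(f).reshape(-1,3)
    a=np.radians(yaw);d=q[:,:2]-o;X=d@[np.cos(a),np.sin(a)];Y=d@[-np.sin(a),np.cos(a)];Z=q[:,2]
    m=(Y>yl[0])&(Y<yl[1])&(Z>zl[0])&(Z<zl[1])&(h[:,1]<90)&(h[:,2]>130)&(abs(X)<45)
    print("tcp",s["ee_pos"].round(1),s["ee_rot"].round(1),"F",s["force"].round(1),"w",s["gripper_width"].round(1),"t",s["time_s"])
    if m.sum()<20: print("few",m.sum());return f
    k=m&(abs(X)<xw)
    print("n",m.sum(),"X",np.percentile(X[m],[2,98]).round(1),"Y",np.percentile(Y[k],[2,98]).round(1),"Z",np.percentile(Z[k],[2,98]).round(1))
    pts=np.c_[X,Y,Z][k]; c=pts.mean(0); w=np.linalg.svd(pts-c,full_matrices=False)[2][2]; w*=np.sign(w[1]+1e-9)
    print("face centre",c.round(1),"normal",w.round(3),"rms",np.sqrt((((pts-c)@w)**2).mean()).round(2))
    return f
E
python3 - <<'E'
from look import *
f=look(np.array([456.5,-41.2]),10.9,zl=(100,175))
cv2.imwrite("pics/s3.png",cv2.resize(f["pixels"][80:300,170:390,::-1],(600,600)))
s=env.state();t=np.array([449.9,-6.8]);print((s["ee_pos"][:2]-[456.5,-41.2]))
plan([(*t,150,100.9,.6,20)])
E
```

```text
Traceback (most recent call last):
  File "look.py", line 7, in look
    print("tcp",s["ee_pos"].round(1),s["ee_rot"].round(1),"F",s["force"].round(1),"w",s["gripper_width"].round(1),"t",s["time_s"])
                                                                                      ^^^^^^^^^^^^^^^^^^^^^^^^
AttributeError: 'float' object has no attribute 'round'
```

```bash
sed -i 's/s\["gripper_width"\].round(1)/round(s["gripper_width"],1)/' look.py
python3 - <<'E'
from look import *
f=look(np.array([456.5,-41.2]),10.9,zl=(100,175))
cv2.imwrite("pics/s3.png",cv2.resize(f["pixels"][80:300,170:390,::-1],(600,600)))
plan([(449.9,-6.8,150,100.9,.6,20)])
E
```

```text
tcp [450.5  -7.8 183.2] [-180.     0.   100.8] F [ 0.3  0.3 -2.6] w 63.8 t 12.0
n 313 X [-30.3  28.2] Y [39.7 43.8] Z [125.3 167.3]
face centre [  0.8  41.7 143.4] normal [ 0.004  1.    -0.025] rms 0.95
[[0.01,-0.01,0.42,-0.01,0.6],[0.02,-0.0,0.41,-0.0,0.6]]
end [449.9  -6.7 150. ] 100.9 F [ 0.1  0.1 -2. ] t 12.05
```

View pics/s3.png

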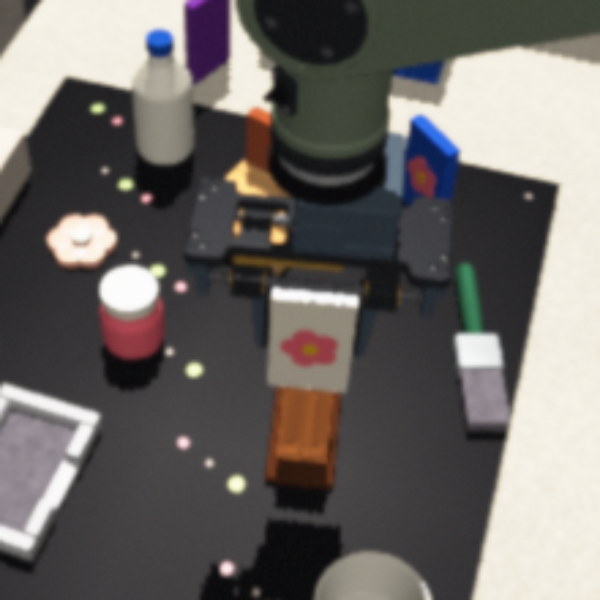

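Emit:
{"op": "send_rows", "data": {
  "steps": [
    [[0.02,0,0.5,0,0.6],[0,0,0.5,0,0.6],[0,0,0.5,0,0.6],[0,0,0.25,0,0.6],[0,0,0.1,0,0.6]]
  ]
}}

```text
time_s: 12.47
ee_pos: [449.1, -6.9, 107.7]
ee_rot: [-179.8, -0.0, 100.8]
force: [0.6, -0.8, -2.5]
gripper_width: 64.1
gripper_force: 12.0
```

Emit:
{"op": "send_rows", "data": {
  "steps": [
    [[0,0,0.05,0,0.6],[0,0,0,0,0.6],[0,0,0,0,0.6]]
  ]
}}

```text
time_s: 12.72
ee_pos: [450.9, -6.6, 108.2]
ee_rot: [179.9, 0.0, 100.9]
force: [-0.6, 0.3, -2.3]
gripper_width: 63.7
gripper_force: 12.0
```

```bash
python3 - <<'E'
from look import *
f=look(np.array([456.5,-41.2]),10.9,zl=(50,90))
E
```

```text
tcp [450.9  -6.6 108.2] [179.9   0.  100.9] F [-0.6  0.3 -2.3] w 63.7 t 12.7167
n 230 X [-29.7  28.6] Y [41.1 45. ] Z [50.9 88.2]
face centre [ 0.3 43.  68.5] normal [ 0.006  1.    -0.008] rms 1.0
```

Emit:
{"op": "send_rows", "data": {
  "steps": [
    [[0,0,0.1,0,0.6],[0,0,0.05,0,0.6],[0,0,0.03,0,0.6],[0,0,0,0,0.6],[0,0,0,0,0.6]]
  ]
}}

```text
time_s: 13.18
ee_pos: [450.1, -6.3, 100.3]
ee_rot: [-180.0, 0.0, 100.9]
force: [0.4, -0.8, -2.5]
gripper_width: 64.0
gripper_force: 12.0
```

Emit:
{"op": "send_rows", "data": {
  "steps": [
    [[0,0,0.03,0,0.6],[0,0,0.02,0,0.6],[0,0,0,0,0.6]]
  ]
}}

```text
time_s: 13.43
ee_pos: [450.6, -6.7, 98.9]
ee_rot: [179.9, 0.1, 100.9]
force: [-1.4, -1.5, 2.9]
gripper_width: 64.2
gripper_force: 12.0
```

Emit:
{"op": "send_rows", "data": {
  "steps": [
    [[-0.06,0,0,0,0.6],[-0.1,0,0.01,0,0.6],[-0.1,0,0.02,0,0.6],[-0.1,0,0.02,0,0.6],[-0.1,0,0.02,0,0.6]]
  ],
  "squeeze": 5
}}

```text
time_s: 13.85
ee_pos: [454.0, -24.9, 95.6]
ee_rot: [179.9, 0.0, 100.9]
force: [0.9, 0.8, 2.5]
gripper_width: 63.8
gripper_force: 5.0
```

```bash
python3 - <<'E'
from look import *
f=look(np.array([456.5,-41.2]),10.9,zl=(50,90))
E
```

```text
tcp [454.  -24.9  95.6] [179.9   0.  100.9] F [0.9 0.8 2.5] w 63.8 t 13.85
n 267 X [-30.9  29. ] Y [33.8 41.4] Z [51.  83.4]
face centre [ 0.9 37.5 64.6] normal [0.008 0.984 0.179] rms 1.24
```

Emit:
{"op": "send_rows", "data": {
  "steps": [
    [[-0.1,0,0.04,0,0.6],[-0.11,0,0.05,0,0.6],[-0.11,0,0.06,0,0.6],[-0.11,0,0.07,0,0.6],[0,0,0,0,0.6]]
  ]
}}

```text
time_s: 14.32
ee_pos: [456.8, -42.4, 86.0]
ee_rot: [-180.0, 0.0, 100.9]
force: [1.3, -0.9, -0.9]
gripper_width: 64.2
gripper_force: 5.0
```

```bash
python3 - <<'E'
from look import *
f=look(np.array([456.5,-41.2]),10.9,zl=(45,95))
E
```

```text
tcp [456.8 -42.4  86. ] [-180.     0.   100.9] F [ 1.3 -0.9 -0.9] w 64.2 t 14.3167
n 419 X [-31.7  29.2] Y [21.8 43.1] Z [46.  87.4]
face centre [ 0.7 34.6 61.6] normal [0.001 0.904 0.427] rms 1.53
```

Emit:
{"op": "send_rows", "data": {
  "steps": [
    [[-0.1,0,0.07,0,0.6],[-0.1,0,0.08,0,0.6],[-0.1,0,0.09,0,0.6],[-0.08,0,0.09,0,0.6],[0,0,0,0,0.6]]
  ]
}}

```text
time_s: 14.78
ee_pos: [459.8, -57.1, 72.9]
ee_rot: [-180.0, 0.0, 100.9]
force: [0.9, -2.0, -1.1]
gripper_width: 63.9
gripper_force: 5.0
```

```bash
python3 - <<'E'
from look import *
f=look(np.array([456.5,-41.2]),10.9,zl=(45,110))
E
```

```text
tcp [459.8 -57.1  72.9] [-180.     0.   100.9] F [ 0.9 -2.  -1.1] w 63.9 t 14.7833
n 730 X [-31.8  29.2] Y [-11.7  42.9] Z [ 45.8 109.1]
face centre [ 0.5 17.4 74.9] normal [0.007 0.766 0.643] rms 1.67
```

Emit:
{"op": "send_rows", "data": {
  "steps": [
    [[-0.05,0,0.05,0,0.6],[-0.05,0,0.05,0,0.6],[0,0,0,0,0.6]]
  ]
}}

```text
time_s: 15.08
ee_pos: [460.4, -60.3, 69.2]
ee_rot: [-180.0, -0.0, 100.9]
force: [-0.7, -0.9, -1.5]
gripper_width: 64.0
gripper_force: 5.0
```

```bash
python3 - <<'E'
from look import *
f=look(np.array([456.5,-41.2]),10.9,zl=(45,120))
E
```

```text
tcp [460.4 -60.3  69.2] [-180.    -0.   100.9] F [-0.7 -0.9 -1.5] w 64.0 t 15.0833
n 876 X [-31.7  29.3] Y [-31.7  41.2] Z [ 46.4 115.5]
face centre [ 0.4  8.7 80.4] normal [0.004 0.726 0.688] rms 2.25
```

Emit:
{"op": "send_rows", "data": {
  "steps": [
    [[-0.04,0,0.05,0,0.6],[-0.02,0,0.03,0,0.6],[0,0,0,0,0.6]]
  ]
}}

```text
time_s: 15.38
ee_pos: [460.9, -62.5, 66.3]
ee_rot: [-180.0, -0.0, 100.9]
force: [0.4, 0.2, 0.3]
gripper_width: 63.8
gripper_force: 5.0
```

```bash
python3 - <<'E'
from look import *
f=look(np.array([456.5,-41.2]),10.9,zl=(45,120))
E
```

```text
tcp [460.9 -62.5  66.3] [-180.    -0.   100.9] F [0.4 0.2 0.3] w 63.8 t 15.3833
n 879 X [-31.8  29.2] Y [-34.3  41. ] Z [ 46.1 115.9]
face centre [ 0.6  6.8 79.2] normal [0.009 0.699 0.715] rms 2.06
```

Emit:
{"op": "send_rows", "data": {
  "steps": [
    [[0,0,0,0,0.72],[0,0,0,0,0.75],[0,0,0,0,0.8],[0,0,0,0,0.9],[0,0,0,0,1]]
  ]
}}

```text
time_s: 15.85
ee_pos: [460.8, -62.5, 66.3]
ee_rot: [-180.0, 0.0, 100.9]
force: [-0.5, -0.2, 0.5]
gripper_width: 83.4
gripper_force: 0.0
```

Emit:
{"op": "send_rows", "data": {
  "steps": [
    [[0,0,0,0,1],[0,0,0,0,1],[0,0,-0.4,0,1],[0,0,-0.5,0,1],[0,0,-0.6,0,1]]
  ]
}}

```text
time_s: 16.27
ee_pos: [459.9, -62.4, 126.1]
ee_rot: [-179.8, -0.1, 100.9]
force: [1.7, -0.4, 0.8]
gripper_width: 91.1
gripper_force: 0.0
```

Emit:
{"op": "send_rows", "data": {
  "steps": [
    [[0,0,-0.5,0,1],[0,0,0,0,1],[0,0,0,0,1],[0,0,0,0,1],[0,0,0,0,1]]
  ]
}}

```text
time_s: 16.68
ee_pos: [459.9, -62.4, 145.1]
ee_rot: [-179.9, -0.0, 100.9]
force: [0.4, -1.1, -0.2]
gripper_width: 91.0
gripper_force: 0.0
```

```bash
python3 - <<'E'
from look import *
f=look(np.array([456.5,-41.2]),10.9,zl=(45,125))
cv2.imwrite("pics/s4.png",cv2.resize(f["pixels"][80:300,170:390,::-1],(600,600)))
g=look(np.array([456.5,-41.2]),10.9,zl=(45,125),n="top")
E
```

```text
tcp [459.9 -62.4 145.1] [-179.9   -0.   100.9] F [ 0.4 -1.1 -0.2] w 91.0 t 16.6833
n 1021 X [-31.9  29.9] Y [-33.5  40.4] Z [ 46.3 117.7]
face centre [ 0.6  2.7 83.3] normal [-0.006  0.702  0.713] rms 1.97
tcp [460.  -62.4 145.1] [-179.9   -0.   100.9] F [-0.3  0.3  0.6] w 91.5 t 16.7333
n 107 X [-29.1  19. ] Y [21.4 43. ] Z [45.8 70.7]
face centre [-1.7 32.  57.2] normal [-0.006  0.743  0.669] rms 2.66
```

View pics/s4.png

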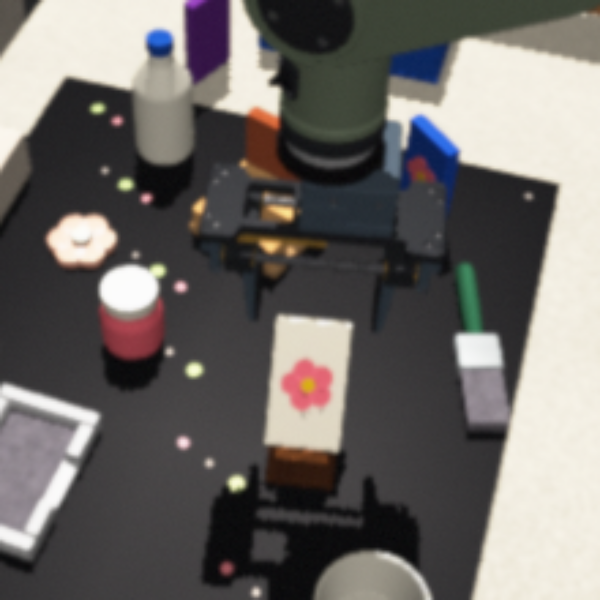

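Emit:
{"op": "send_rows", "data": {
  "steps": [
    [[0.3,0,0,0,1],[0.31,0,0,0,1],[0,0,0.4,0,1],[0,0,0.4,0,1],[0,0,0.4,0,1]]
  ]
}}

```text
time_s: 17.2
ee_pos: [456.0, -37.6, 97.6]
ee_rot: [180.0, -0.0, 100.9]
force: [-0.6, 0.4, -0.8]
gripper_width: 91.4
gripper_force: 0.0
```

Emit:
{"op": "send_rows", "data": {
  "steps": [
    [[0,0,0.4,0,1],[0,0,0.26,0,1],[0,0,0,0,1],[0,0,0,0,1],[0,0,0,0,1]]
  ]
}}

```text
time_s: 17.62
ee_pos: [456.7, -38.2, 72.4]
ee_rot: [180.0, 0.0, 100.9]
force: [-0.0, 0.2, 0.6]
gripper_width: 91.4
gripper_force: 0.0
```

Emit:
{"op": "send_rows", "data": {
  "steps": [
    [[0,-0.01,0.08,0,1],[0,0,0,0,0.8],[0,0,0,0,0.6],[0,0,0,0,0.6],[0,0,0,0,0.6]]
  ],
  "squeeze": 8
}}

```text
time_s: 18.03
ee_pos: [456.1, -38.7, 69.0]
ee_rot: [180.0, 0.0, 100.9]
force: [0.3, 0.2, -0.2]
gripper_width: 67.6
gripper_force: 0.0
```

Emit:
{"op": "send_rows", "data": {
  "steps": [
    [[0,0,0,0,0.6],[0,0,0,0,0.6],[0,0,0,0,0.6],[0,0,0,0,0.6]]
  ],
  "squeeze": 20
}}

```text
time_s: 18.37
ee_pos: [456.2, -38.7, 69.0]
ee_rot: [180.0, 0.0, 100.9]
force: [0.2, -0.4, 1.9]
gripper_width: 64.1
gripper_force: 20.0
```

Emit:
{"op": "send_rows", "data": {
  "steps": [
    [[0,0,-0.1,0,0.6],[0,0,-0.2,0,0.6],[0,0,-0.3,0,0.6],[0,0,-0.3,0,0.6],[0,0,0,0,0.6]]
  ]
}}

```text
time_s: 18.78
ee_pos: [457.3, -38.8, 106.8]
ee_rot: [179.8, 0.1, 100.9]
force: [0.2, -0.9, -3.6]
gripper_width: 63.8
gripper_force: 20.0
```

```bash
python3 - <<'E'
from look import *
f=look(np.array([456.5,-41.2]),10.9,zl=(70,180))
E
```

```text
tcp [457.3 -38.8 106.8] [1.798e+02 1.000e-01 1.009e+02] F [ 0.2 -0.9 -3.6] w 63.8 t 18.7833
n 879 X [-30.9  30.4] Y [-24.2  44.1] Z [ 79.8 148.2]
face centre [ -0.   15.2 108.8] normal [-0.001  0.709  0.705] rms 1.6
```

```bash
python3 - <<'E'
from plan import *
s=env.state()
plan([(*s["ee_pos"][:2],150,100.9,.6,16),(681.6,92.6,150,88.4,.6,22),(681.6,92.6,100,88.4,.6,18)])
E
```

```text
[[0.0,0.0,-0.37,-0.0,0.6],[0.0,0.0,-0.37,-0.0,0.6],[0.0,0.0,-0.36,-0.0,0.6],[0.18,0.51,-0.0,0.15,0.6],[0.19,0.51,-0.0,0.15,0.6]]
[[0.2,0.51,-0.0,0.15,0.6],[0.21,0.5,-0.0,0.15,0.6],[0.22,0.5,-0.0,0.15,0.6],[0.22,0.49,-0.0,0.15,0.6],[0.23,0.49,-0.0,0.15,0.6]]
[[0.24,0.48,-0.0,0.15,0.6],[0.25,0.48,-0.0,0.15,0.6],[0.26,0.48,-0.0,0.15,0.6],[0.27,0.47,-0.0,0.16,0.6],[0.29,0.47,-0.0,0.15,0.6]]
[[-0.0,-0.0,0.42,0.0,0.6],[-0.0,-0.0,0.41,0.0,0.6],[-0.0,-0.0,0.42,0.0,0.6]]
end [681.7  92.8  99.8] 88.4 F [-0.3  0.6 -3.1] t 18.8333
```

Emit:
{"op": "send_rows", "data": {
  "steps": [
    [[0,0,-0.37,0,0.6],[0,0,-0.37,0,0.6],[0,0,-0.36,0,0.6],[0.18,0.51,0,0.15,0.6],[0.19,0.51,0,0.15,0.6]]
  ]
}}

```text
time_s: 19.25
ee_pos: [493.2, -16.8, 149.1]
ee_rot: [180.0, 0.0, 98.7]
force: [0.4, -0.2, -3.6]
gripper_width: 63.9
gripper_force: 20.0
```

Emit:
{"op": "send_rows", "data": {
  "steps": [
    [[0.2,0.51,0,0.15,0.6],[0.21,0.5,0,0.15,0.6],[0.22,0.5,0,0.15,0.6],[0.22,0.49,0,0.15,0.6],[0.23,0.49,0,0.15,0.6]]
  ]
}}

```text
time_s: 19.67
ee_pos: [587.3, 38.4, 147.5]
ee_rot: [-179.9, 0.0, 93.6]
force: [0.2, -0.1, -2.7]
gripper_width: 63.8
gripper_force: 20.0
```

Emit:
{"op": "send_rows", "data": {
  "steps": [
    [[0.24,0.48,0,0.15,0.6],[0.25,0.48,0,0.15,0.6],[0.26,0.48,0,0.15,0.6],[0.27,0.47,0,0.16,0.6],[0.29,0.47,0,0.15,0.6]]
  ]
}}

```text
time_s: 20.08
ee_pos: [681.0, 93.3, 147.1]
ee_rot: [-179.8, 0.0, 88.4]
force: [0.1, 0.4, -3.1]
gripper_width: 63.6
gripper_force: 20.0
```

Emit:
{"op": "send_rows", "data": {
  "steps": [
    [[0,0,0.42,0,0.6],[0,0,0.41,0,0.6],[0,0,0.42,0,0.6],[0,0,0,0,0.6],[0,0,0,0,0.6]]
  ]
}}

```text
time_s: 20.5
ee_pos: [679.8, 92.7, 96.7]
ee_rot: [-179.8, 0.0, 88.4]
force: [0.6, 0.6, -2.1]
gripper_width: 64.0
gripper_force: 20.0
```

```bash
cat > die.py <<'E'
from look import *
def dl(zl):
    for n,o in(("side",(680.5,83.1)),("top",(682.2,84.7))):
        print(n);f=look(np.array(o),-1.6,zl=zl,n=n,yl=(-85,85));np.savez("d_%s.npz"%n,**f)
    p=env.state()["ee_pos"][:2]-[681.4,83.9];a=np.radians(-1.6);print("tcp in die frame",np.round([p@[np.cos(a),np.sin(a)],p@[-np.sin(a),np.cos(a)]],1))
E
python3 -c "
from die import *
dl((60,170))"
```

```text
side
tcp [679.8  92.7  96.7] [-179.8    0.    88.4] F [ 0.6  0.6 -2.1] w 64.0 t 20.5
n 576 X [-33.8  27.7] Y [-8.7 49.3] Z [ 70.6 130.2]
face centre [ 2.1 29.8 91. ] normal [0.016 0.716 0.698] rms 1.46
top
tcp [680.8  92.9  98.3] [-179.9    0.    88.4] F [ 0.2  0.6 -1.7] w 63.7 t 20.55
n 22 X [-10.7  30.2] Y [-35.6 -31.4] Z [133.9 147.2]
face centre [  7.5 -34.  140.3] normal [-0.093  0.995  0.043] rms 1.23
tcp in die frame [-0.2  9. ]
```

Emit:
{"op": "send_rows", "data": {
  "steps": [
    [[0,0.01,0.4,0,0.6],[0,0,0.4,0,0.6],[0,0,0,0,0.6],[0,0,0,0,0.6],[0,0,0,0,0.6]]
  ]
}}

```text
time_s: 21.02
ee_pos: [682.4, 92.9, 68.4]
ee_rot: [179.9, -0.0, 88.4]
force: [0.2, -0.7, -1.9]
gripper_width: 64.0
gripper_force: 20.0
```

```bash
python3 -c "
from die import *
dl((30,140))
f=np.load('d_side.npz');cv2.imwrite('pics/s5.png',cv2.resize(f['pixels'][150:310,100:260,::-1],(600,600),interpolation=cv2.INTER_CUBIC))
q=cloud(f).reshape(-1,3);h=hsv(f).reshape(-1,3)
a=np.radians(-1.6);d=q[:,:2]-[680.5,83.1];X=d@[np.cos(a),np.sin(a)];Y=d@[-np.sin(a),np.cos(a)];Z=q[:,2]
m=(abs(Y-42)<14)&(Z>17)&(Z<27)&(abs(X)<60);print('rim X',np.percentile(X[m],[1,99]))
for lo in range(-10,60,10):
  m=(Y>lo)&(Y<lo+10)&(abs(Z+Y-X*0-118+97-66)<400)&(Z>35)&(Z<120)&(h[:,1]<90)&(h[:,2]>130)&(abs(X)<45)
  if m.sum()>5: print(lo,m.sum(),np.percentile(X[m],[1,99]).round(1),Z[m].mean().round(1))
"
```

```text
side
tcp [682.4  92.9  68.4] [179.9  -0.   88.4] F [ 0.2 -0.7 -1.9] w 64.0 t 21.0167
n 550 X [-30.8  30.7] Y [-7.2 50.1] Z [ 42.1 100.7]
face centre [ 1.1 31.3 61.5] normal [0.006 0.711 0.703] rms 1.55
top
tcp [682.5  93.   68.6] [179.8  -0.   88.4] F [ 0.2  0.4 -2.9] w 64.2 t 21.0667
n 22 X [-38.7  39.5] Y [-68.8 -32. ] Z [ 30.7 115.9]
face centre [  8.1 -41.5  91. ] normal [ 0.052  0.918 -0.393] rms 1.61
tcp in die frame [0.8 9.1]
rim X [-47.64039377  47.87164797]
-10 54 [-2.7 31.5] 97.6
0 18 [16.1 31.2] 84.9
10 33 [-24.2  32.3] 76.8
20 111 [-32.6  31. ] 68.2
30 162 [-31.1  30.3] 57.6
40 160 [-30.   30.8] 47.6
50 12 [-27.9  26.1] 43.5
```

View pics/s5.png

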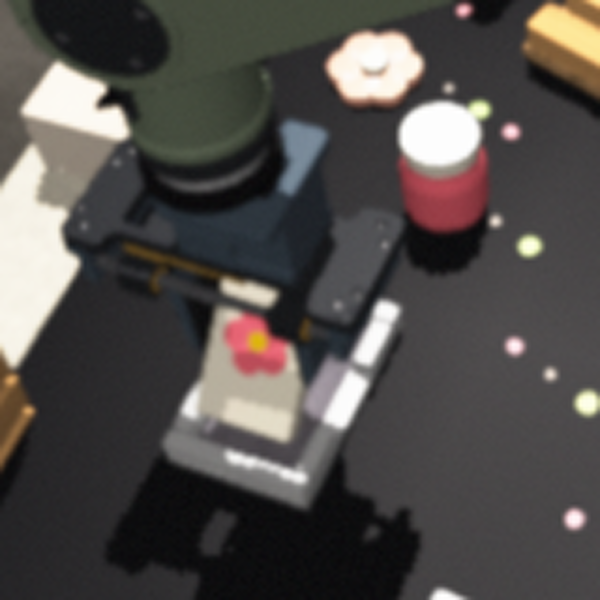

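Emit:
{"op": "send_rows", "data": {
  "steps": [
    [[0,0,0.15,0,0.6],[0,0,0.15,0,0.6],[0,0,0.1,0,0.6],[0,0,0.04,0,0.6],[0,0,0,0,0.6]]
  ]
}}

```text
time_s: 21.53
ee_pos: [681.1, 92.8, 48.9]
ee_rot: [-179.9, 0.0, 88.4]
force: [0.2, -0.0, -2.3]
gripper_width: 63.5
gripper_force: 20.0
```

Emit:
{"op": "send_rows", "data": {
  "steps": [
    [[0,0,0.03,0,0.6],[0,0,0.02,0,0.6],[0,0,0,0,0.6]]
  ],
  "squeeze": 7
}}

```text
time_s: 21.78
ee_pos: [681.3, 92.1, 47.8]
ee_rot: [180.0, 0.1, 88.4]
force: [-3.6, -3.3, 4.1]
gripper_width: 64.1
gripper_force: 7.0
```

Emit:
{"op": "send_rows", "data": {
  "steps": [
    [[-0.02,0,0.06,0,0.6],[-0.02,0,0.06,0,0.6],[-0.02,0,0.06,0,0.6],[-0.02,0,0.06,0,0.6],[0,0,0,0,0.6]]
  ]
}}

```text
time_s: 22.2
ee_pos: [682.0, 89.0, 37.6]
ee_rot: [179.9, 0.0, 88.4]
force: [-0.4, -2.7, 2.1]
gripper_width: 64.2
gripper_force: 7.0
```

```bash
python3 -c "
from die import *
dl((27,100))"
```

```text
side
tcp [682.   89.   37.6] [179.9   0.   88.4] F [-0.4 -2.7  2.1] w 64.2 t 22.2
n 454 X [-31.3  30.1] Y [-13.5  48.1] Z [27.4 63.9]
face centre [ 1.  28.8 38.2] normal [0.011 0.519 0.855] rms 1.67
top
tcp [682.   89.4  37.6] [179.9  -0.   88.4] F [ 0.8 -2.4  1.2] w 64.0 t 22.25
n 90 X [-31.7  32.9] Y [-68.8 -36.5] Z [27.4 84.2]
face centre [  1.5 -46.4  68.2] normal [-0.048  0.902 -0.429] rms 2.46
tcp in die frame [0.4 5.9]
```

Emit:
{"op": "send_rows", "data": {
  "steps": [
    [[-0.02,0,0.07,0,0.6],[-0.02,0,0.08,0,0.6],[-0.02,0,0.08,0,0.6],[-0.02,0,0.08,0,0.6],[0,0,0,0,0.6]]
  ]
}}

```text
time_s: 22.72
ee_pos: [680.7, 86.8, 23.7]
ee_rot: [-179.9, -0.0, 88.4]
force: [0.3, 0.3, -1.6]
gripper_width: 64.0
gripper_force: 7.0
```

```bash
python3 -c "
from die import *
dl((25,100))"
```

```text
side
tcp [680.7  86.8  23.7] [-179.9   -0.    88.4] F [ 0.3  0.3 -1.6] w 64.0 t 22.7167
n 484 X [-32.3  28.9] Y [-17.4  51.4] Z [25.5 43.1]
face centre [ 1.5 30.3 31.6] normal [-0.011  0.231  0.973] rms 1.7
top
tcp [680.4  87.   23.8] [-179.9   -0.    88.4] F [ 0.4 -0.1 -2.5] w 64.1 t 22.7667
n 141 X [-35.9  41.6] Y [-68.8 -38.2] Z [25.3 59.5]
face centre [  1.9 -50.6  46.5] normal [-0.054  0.804 -0.593] rms 3.9
tcp in die frame [-1.1  3.2]
```

Emit:
{"op": "send_rows", "data": {
  "steps": [
    [[-0.02,0.02,0.05,0,0.6],[-0.02,0.01,0.05,0,0.6],[-0.02,0,0.05,0,0.6],[0,0,0.04,0,0.6],[0,0,0,0,0.6]]
  ]
}}

```text
time_s: 23.23
ee_pos: [682.1, 83.9, 17.1]
ee_rot: [-180.0, 0.0, 88.4]
force: [0.4, 0.0, -2.2]
gripper_width: 63.6
gripper_force: 7.0
```

```bash
python3 -c "
from die import *
dl((18,100))"
```

```text
side
tcp [682.1  83.9  17.1] [-180.     0.    88.4] F [ 0.4  0.  -2.2] w 63.6 t 23.2333
n 603 X [-30.8  30.8] Y [-19.8  68.9] Z [19.7 34.5]
face centre [ 2.3 32.1 27.7] normal [0.01  0.141 0.99 ] rms 1.98
top
tcp [682.3  84.   17.2] [-180.     0.    88.4] F [ 0.   0.7 -2.3] w 63.7 t 23.2833
n 234 X [-42.2  42.6] Y [-69.6  67.6] Z [19.7 44. ]
face centre [  1.1 -48.5  31.3] normal [0.018 0.031 0.999] rms 8.02
tcp in die frame [1.1 0.1]
```

Emit:
{"op": "send_rows", "data": {
  "steps": [
    [[0,-0.01,0.04,0,0.6],[0.01,-0.01,0.04,0,0.6],[0,0,0.02,0,0.6],[0,0,0,0,0.6],[0,0,0,0,0.6]]
  ]
}}

```text
time_s: 23.75
ee_pos: [682.7, 84.1, 15.8]
ee_rot: [179.8, 0.0, 88.4]
force: [-1.2, -1.7, 7.6]
gripper_width: 64.0
gripper_force: 7.0
```

```bash
cat > fl.py <<'E'
from look import *
def fl():
    for n,o in(("side",(680.5,83.1)),("top",(682.2,84.7))):
        f=env.grab_frame(n);q=cloud(f).reshape(-1,3);h=hsv(f).reshape(-1,3)
        a=np.radians(-1.6);d=q[:,:2]-o;X=d@[np.cos(a),np.sin(a)];Y=d@[-np.sin(a),np.cos(a)];Z=q[:,2]
        m=(abs(X)<26)&(abs(Y)<50)&(Z<45)&(Z>12)&(h[:,2]>110)
        # along y only
        for lo in range(-50,50,20):
            k=m&(Y>=lo)&(Y<lo+20)
            if k.sum()>8: print(n,lo,k.sum(),"Z",np.median(Z[k]).round(1))
    s=env.state();print(s["ee_pos"].round(1),s["force"].round(1),s["time_s"])
    return f
E
python3 -c "
from fl import *
fl()"
```

```text
side -30 38 Z 33.1
side -10 80 Z 30.5
side 10 174 Z 28.6
side 30 206 Z 26.6
top -50 40 Z 36.8
[682.6  84.1  15.8] [-1.3 -1.8  6.6] 23.85
```

Emit:
{"op": "send_rows", "data": {
  "steps": [
    [[0,-0.02,0.03,0,0.6],[0,0,0.03,0,0.6],[0,0,0,0,0.6],[0,0,0,0,0.6]]
  ]
}}

```text
time_s: 24.18
ee_pos: [682.7, 84.3, 14.2]
ee_rot: [179.7, -0.0, 88.4]
force: [-1.1, -1.1, 9.4]
gripper_width: 64.2
gripper_force: 7.0
```

```bash
python3 -c "
from fl import *
fl()"
```

```text
side -30 38 Z 32.7
side -10 76 Z 30.4
side 10 171 Z 28.6
side 30 207 Z 26.6
top -50 37 Z 35.6
[682.7  84.3  14.2] [-0.  -0.9  9.1] 24.2833
```

```bash
python3 -c "
from fl import *
f=env.grab_frame('side');g=env.grab_frame('top')
a=cv2.resize(f['pixels'][205:300,125:225,::-1],(500,475),interpolation=cv2.INTER_CUBIC);b=cv2.resize(g['pixels'][130:190,165:228,::-1],(300,286),interpolation=cv2.INTER_CUBIC)
c=np.zeros((475,800,3),np.uint8);c[:,:500]=a;c[:286,500:]=b;cv2.imwrite('pics/c6.png',c)
for F,o in((f,(680.5,83.1)),(g,(682.2,84.7))):
    q=cloud(F).reshape(-1,3);d=q[:,:2]-o;t=np.radians(-1.6);X=d@[np.cos(t),np.sin(t)];Y=d@[-np.sin(t),np.cos(t)]
    for s in(1,-1):
        m=(abs(X)<22)&(Y*s>46)&(Y*s<74)&(q[:,2]<60);i=np.argsort(Y[m]);print(s,[(round(float(y),1),round(float(z),1)) for y,z in zip(Y[m][i][::4],q[m][i][::4,2])])
"
```

```text
1 [(46.3, 22.8), (46.8, 27.6), (47.2, 28.4), (47.6, 24.1), (48.0, 25.3), (48.2, 27.3), (48.3, 11.4), (48.4, 15.2), (48.6, 19.1), (48.9, 13.2), (49.0, 16.8), (49.2, 17.3), (49.3, 14.4), (49.4, 19.4), (49.6, 25.0), (49.6, 9.1), (50.0, 10.2), (50.2, 12.8), (50.5, 14.4), (50.6, 9.6), (50.9, 14.2), (51.1, 11.2), (51.6, 10.2), (52.0, 12.7), (52.3, 10.4), (56.4, 17.9), (58.3, 21.9), (59.4, 22.6), (59.8, 23.9), (60.4, 21.8), (61.0, 22.3), (61.6, 22.7), (62.1, 20.6), (62.5, 21.4), (63.0, 23.8), (63.6, 21.8), (64.3, 23.7), (64.6, 20.8), (65.2, 22.0), (66.1, 23.9), (66.5, 21.7), (66.9, 20.9), (67.3, 23.1), (67.9, 24.6), (68.4, 22.8), (68.8, 22.5), (68.8, 12.5), (69.0, 21.8), (69.1, 6.2), (69.1, 23.7), (69.2, 22.7), (69.3, 4.6), (69.5, 5.4), (69.5, 11.2), (69.6, 19.3), (69.6, 10.8), (69.7, 4.1), (69.9, 23.7), (69.9, 17.3), (69.9, 13.1), (70.1, 4.9), (70.2, 9.9), (70.4, 8.6), (70.6, 11.7), (70.8, 0.3), (71.3, 2.2), (71.7, 0.9), (72.2, 1.0), (72.4, -0.4), (72.8, 3.0), (73.3, 0.2)]
-1 []
1 [(62.8, 27.8), (66.5, 25.3), (70.3, 21.5)]
-1 [(-72.1, -0.5), (-71.7, -1.2), (-71.1, 1.2), (-70.6, -4.2), (-69.5, 21.8), (-69.4, 23.3), (-68.7, 22.3), (-66.1, 19.9), (-65.8, 21.3), (-65.2, 22.0), (-63.1, 20.1), (-62.7, 20.3), (-62.4, 25.7), (-59.7, 26.5), (-59.3, 23.8), (-59.0, 30.2), (-57.8, 43.7), (-57.1, 47.4), (-56.8, 40.6), (-56.2, 39.8), (-54.0, 33.1), (-53.6, 35.0), (-53.1, 33.9), (-50.7, 36.2), (-50.2, 34.6), (-49.6, 29.1), (-47.8, 41.3), (-47.3, 36.2), (-46.8, 37.0), (-46.3, 35.0)]
```

View pics/c6.png

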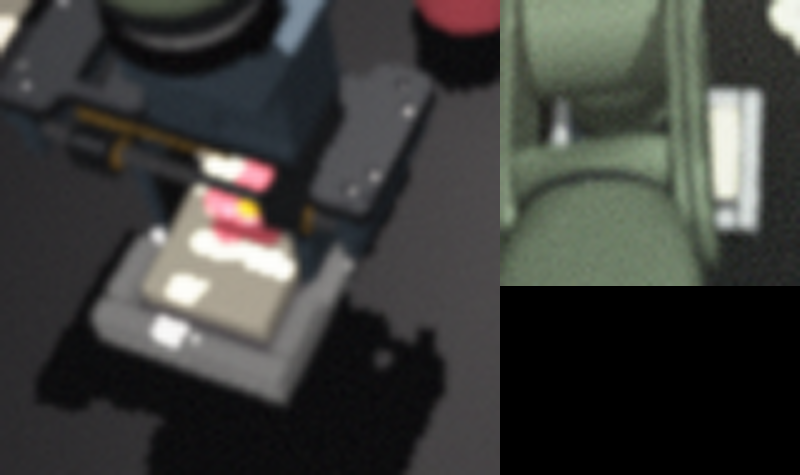

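Emit:
{"op": "send_rows", "data": {
  "steps": [
    [[0,0,0,0,0.6],[0,0,-0.05,0,0.6],[0,0,-0.05,0,0.6],[0.07,-0.02,0,0,0.6],[0.07,-0.02,0,0,0.6]]
  ],
  "squeeze": 15
}}

```text
time_s: 24.8
ee_pos: [680.1, 89.8, 14.9]
ee_rot: [179.9, 0.0, 88.4]
force: [4.1, -3.3, -2.3]
gripper_width: 64.0
gripper_force: 15.0
```

Emit:
{"op": "send_rows", "data": {
  "steps": [
    [[0,0,0,0,0.6],[0,0,0,0,0.6]]
  ]
}}

```text
time_s: 24.97
ee_pos: [680.1, 90.4, 14.9]
ee_rot: [179.9, -0.0, 88.4]
force: [3.5, -1.3, -2.9]
gripper_width: 63.7
gripper_force: 15.0
```

```bash
cat > en.py <<'E'
from fl import *
def en():
    f=env.grab_frame('side');g=env.grab_frame('top')
    for F,o in((f,(680.5,83.1)),(g,(682.2,84.7))):
        q=cloud(F).reshape(-1,3);h=hsv(F).reshape(-1,3);d=q[:,:2]-o;t=np.radians(-1.6);X=d@[np.cos(t),np.sin(t)];Y=d@[-np.sin(t),np.cos(t)];Z=q[:,2]
        m=(abs(X)<22)&(Y>42)&(Y<59);i=np.argsort(Y[m]);print([(round(float(y),1),round(float(z),1)) for y,z in zip(Y[m][i][::5],Z[m][i][::5])])
        m=(Z>24.5)&(Z<45)&(abs(Y)<60)&(abs(X)<40)&(h[:,1]<80)&(h[:,2]>110);print("X",np.percentile(X[m],[1,99]).round(1),"Y",np.percentile(Y[m],[1,99]).round(1))
    fl(); return f,g
E
python3 -c "
from en import *
en()"
```

```text
[(42.0, 238.2), (42.1, 195.5), (42.2, 234.4), (42.3, 235.7), (42.3, 276.2), (42.5, 228.6), (42.5, 233.6), (42.6, 28.5), (42.7, 385.4), (42.7, 195.9), (42.9, 279.1), (43.0, 271.4), (43.1, 28.0), (43.1, 196.2), (43.3, 227.8), (43.3, 238.2), (43.5, 202.2), (43.6, 275.0), (43.8, 189.9), (43.8, 200.2), (43.9, 277.4), (44.0, 201.5), (44.0, 188.8), (44.1, 193.1), (44.2, 191.7), (44.4, 184.2), (44.4, 30.8), (44.6, 194.1), (44.8, 271.3), (45.0, 262.3), (45.1, 203.6), (45.2, 29.2), (45.2, 196.3), (45.6, 402.1), (46.0, 27.4), (46.4, 28.5), (46.7, 272.6), (47.3, 269.9), (47.7, 26.2), (48.0, 28.7), (48.3, 397.8), (48.7, 28.5), (48.9, 32.4), (49.2, 394.5), (49.7, 26.7), (50.0, 396.8), (50.4, 405.7), (50.8, 392.5), (51.1, 28.2), (51.4, 25.5), (51.7, 408.6), (52.0, 25.4), (52.5, 386.8), (53.0, 392.1), (53.3, 26.2), (53.8, 25.8), (54.0, 28.2), (54.3, 14.8), (54.5, 15.1), (54.7, 17.2), (54.9, 386.6), (55.1, 29.0), (55.2, 25.5), (55.3, 407.0), (55.5, 20.6), (55.7, 388.4), (55.8, 18.5), (56.0, 22.2), (56.3, 403.7), (56.7, 381.5), (57.2, 19.8), (57.9, 19.5), (58.1, 380.1), (58.2, 394.5)]
X [-33.1  29. ] Y [-13.5  56.4]
[(42.1, 394.6), (42.5, 390.7), (43.0, 193.9), (44.1, 378.2), (44.8, 384.7), (45.4, 405.7), (46.3, 402.2), (47.3, 409.3), (47.8, 407.9), (48.3, 376.4), (49.2, 399.2), (49.8, 371.1), (50.5, 367.7), (51.4, 402.3), (52.2, 408.8), (53.6, 393.2), (54.4, 389.0), (55.3, 384.8), (56.6, 401.0), (57.5, 408.1), (58.5, 382.0)]
X [-33.2  37.9] Y [-59.4 -32.8]
side -30 23 Z 32.6
side -10 53 Z 31.7
side 10 161 Z 30.1
side 30 176 Z 28.4
top -50 70 Z 37.4
[680.1  90.4  15. ] [ 4.5  0.4 -4.8] 25.1667
```

Emit:
{"op": "send_rows", "data": {
  "steps": [
    [[0,0.05,0,0,0.6],[0,0,0.03,0,0.6],[0,0,0.03,0,0.6],[0,0,0.02,0,0.6],[0,0,0,0,0.6]]
  ]
}}

```text
time_s: 25.58
ee_pos: [680.5, 89.7, 12.1]
ee_rot: [-179.9, 0.0, 88.4]
force: [-2.0, -1.9, 1.4]
gripper_width: 63.6
gripper_force: 15.0
```

```bash
sed -i '/print(\[(round/d; s/^        m=(abs(X)<22)&(Y>42).*//' en.py; python3 -c "
from en import *
en()"
```

```text
X [-32.9  30.7] Y [-14.5  55. ]
X [-35.8  35.9] Y [-59.2 -32.9]
side -30 28 Z 29.3
side -10 48 Z 28.7
side 10 160 Z 27.8
side 30 177 Z 27.2
top -50 66 Z 33.0
[680.6  89.7  12. ] [-3.2 -2.   2.7] 25.7833
```

Emit:
{"op": "send_rows", "data": {
  "steps": [
    [[0,0,0.02,0,0.6],[0,0,0.01,0,0.6],[0,0,0,0,0.6]]
  ]
}}

```text
time_s: 26.03
ee_pos: [681.2, 89.9, 10.6]
ee_rot: [-180.0, 0.0, 88.4]
force: [-1.8, -2.1, 2.1]
gripper_width: 63.4
gripper_force: 15.0
```

```bash
python3 -c "
from en import *
en()"
```

```text
X [-31.8  33. ] Y [-14.8  55.3]
X [-31.   37.7] Y [-58.9 -32.7]
side -30 24 Z 27.1
side -10 43 Z 27.4
side 10 159 Z 26.9
side 30 171 Z 26.6
top -50 70 Z 28.0
[681.4  90.2  10.6] [-1.5 -1.6  1.3] 26.2333
```

Emit:
{"op": "send_rows", "data": {
  "steps": [
    [[0,0,0.01,0,0.6],[0,0,0,0,0.6],[0,0,0,0,0.6]]
  ],
  "squeeze": 3
}}

```text
time_s: 26.48
ee_pos: [681.6, 90.3, 10.3]
ee_rot: [180.0, -0.0, 88.4]
force: [-0.5, -0.9, 1.0]
gripper_width: 63.9
gripper_force: 4.5
```

Emit:
{"op": "send_rows", "data": {
  "steps": [
    [[0,0,0,0,0.72],[0,0,0,0,0.75],[0,0,0,0,0.78],[0,0,0,0,0.78],[0,0,0,0,0.78]]
  ]
}}

```text
time_s: 26.9
ee_pos: [681.5, 90.2, 10.4]
ee_rot: [180.0, -0.0, 88.4]
force: [-0.7, 0.8, -0.1]
gripper_width: 71.4
gripper_force: 0.1
```

Emit:
{"op": "send_rows", "data": {
  "steps": [
    [[0,0,-0.2,0,0.78],[0,0,-0.5,0,0.78],[0,0,-0.8,0,0.78],[0,0,-0.8,0,0.78],[0,0,-0.8,0,0.78]]
  ]
}}

```text
time_s: 27.32
ee_pos: [681.1, 90.1, 136.1]
ee_rot: [-180.0, 0.0, 88.4]
force: [0.5, 0.3, 0.4]
gripper_width: 71.2
gripper_force: 0.0
```

Emit:
{"op": "send_rows", "data": {
  "steps": [
    [[-0.8,-0.4,-0.3,0,0.78],[-0.8,-0.4,-0.3,0,0.78],[-0.8,-0.4,0,0,0.78],[-0.8,-0.4,0,0,0.78],[-0.8,-0.4,0,0,0.78]]
  ]
}}

```text
time_s: 27.73
ee_pos: [596.1, -68.9, 159.5]
ee_rot: [179.9, 0.0, 88.5]
force: [0.3, -0.5, 0.1]
gripper_width: 71.4
gripper_force: 0.0
```

```bash
python3 -c "
from en import *
f,g=en()
a=cv2.resize(f['pixels'][205:300,125:225,::-1],(500,475),interpolation=cv2.INTER_CUBIC);b=cv2.resize(g['pixels'][130:190,165:228,::-1],(300,286),interpolation=cv2.INTER_CUBIC)
c=np.zeros((475,800,3),np.uint8);c[:,:500]=a;c[:286,500:]=b;cv2.imwrite('pics/c7.png',c)
"
```

```text
X [-31.6  30.4] Y [-51.   55.1]
X [-36.4  38.3] Y [-52.7  58.4]
side -50 147 Z 25.2
side -30 154 Z 25.6
side -10 156 Z 26.3
side 10 165 Z 26.0
side 30 170 Z 26.4
top -50 96 Z 27.9
top -30 92 Z 27.0
top -10 92 Z 28.4
top 10 94 Z 28.3
top 30 97 Z 27.5
[596.9 -68.4 159.2] [ 0.   0.1 -0.1] 27.9333
```

View pics/c7.png

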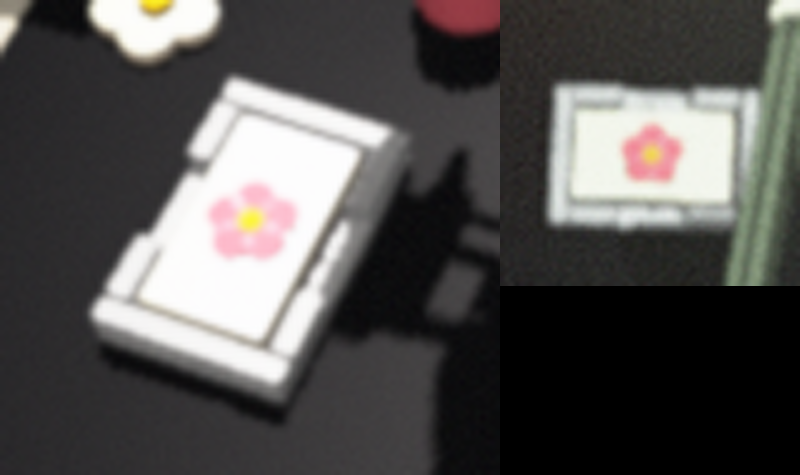

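The plaque lies flat in the oblong die, flower face up at (252,220), with its face at about z = 26 mm as expected when home. The gripper is clear.

Emit:
{"op": "send_rows", "data": {
  "steps": [
    [[0,0,0,0,0.78],[0,0,0,0,0.78],[0,0,0,0,0.78]]
  ]
}}

```text
time_s: 28.18
ee_pos: [597.5, -66.6, 158.3]
ee_rot: [180.0, -0.0, 88.5]
force: [-1.3, 0.3, 0.8]
gripper_width: 71.1
gripper_force: 0.0
```

```bash
python3 -c "
from workcell import env
print(env.job_done())"
```

```text
the job is handed in; nothing more can be done
None
```

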